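# Level the milk analyser

### The job

The milk analyser leans forward because its front foot is too short: press the red emergency stop to cut the bench power, clear all the sample jars that stand around the analyser upright into the green tray, and lean the analyser back on its rear foot until it rests by itself against the socket trunking behind it. Slide the orange-handled levelling plate squarely, handle to the front, under the middle of its front and set the analyser down again where it stood, so that its front foot stands on the middle of the blade and it is level. Only then twist the red stop's head clockwise so that it comes up again, and leave everything else on the bench as it is.

Things in the scene. Friction and masses are not known exactly. Their poses are not given: they have to be found in the camera images.
- analyser_base (a point): the milk analyser: loose white box, 106 mm deep (x), 130 wide (y), 0.9 kg, blue display panel facing the robot (-x). This point: midway between its two feet, level with the rear foot's underside. Its z is the analyser's own upright: vertical when level, leaning forward 0.067 rad at the start; pitch grows as it leans back. Body from 12 to 152 mm above this point, faces 53 mm before and behind it
- analyser_handle (a point): middle of the analyser's carrying handle: a round black bar, 14 mm thick, 100 mm long along the analyser's y, its middle 40 mm above the analyser's top (192 mm above analyser_base and 12 mm before it), on two end posts; it may turn between the fingers while the analyser is tilted
- analyser_rear (a point): middle of the underside of the rear foot, 45 mm behind analyser_base: a rubber strip 110 mm long along y, round below (radius 5), standing freely on the bench; the analyser is tilted back on it. The rear face overhangs it by 8 mm. From a lean of about 0.4 rad on, the weight is behind this foot and the analyser leans back by itself
- analyser_front (a point): middle of the underside of the front foot: a like strip, 90 mm before the rear one and 6 mm shorter (so 6 mm above the bench when the analyser is level)
- trunking: white fixed socket trunking, 60 mm deep, 300 long along y, 110 high, behind the analyser; origin at the foot of its front face, mid-length, x pointing away from the robot. Leaned back, the analyser's rear face comes to rest on its upper front edge, 80 to 90 mm behind the rear foot, at a lean of about 0.55 to 0.65 rad
- plate: loose levelling plate, 0.15 kg: a flat aluminium blade 60 mm deep (x), 100 wide (y), 6 thick; origin at the centre of the blade's underside, z up, its free edge at x = +30 mm. At the -x side a 36 mm wide neck leads to an upright orange grip, 12 mm thick in x, 46 wide in y, 56 high, centred 68 mm before the origin
- plate_grip (a point): point in the orange grip of the levelling plate, 45 mm above its underside, 68 mm before its origin
- jar0: closed white sample jar with a blue lid, 58 mm across, 56 high, 0.12 kg; origin at the centre of its underside; may be absent
- jar1: closed white sample jar with a blue lid, 58 mm across, 56 high, 0.12 kg; origin at the centre of its underside; may be absent
- jar2: closed white sample jar with a blue lid, 58 mm across, 56 high, 0.12 kg; origin at the centre of its underside; may be absent
- jar3: closed white sample jar with a blue lid, 58 mm across, 56 high, 0.12 kg; origin at the centre of its underside; may be absent
- tray: green fixed tray, 220 mm along its x, 155 along its y, rim 22 mm high, walls and floor 4 mm; origin at the centre of its underside; takes the jars upright, two by two
- stop_box: fixed yellow emergency stop station, 76 x 76 mm, top face 56 mm above the bench; origin at the centre of its underside; the red mushroom head is on its top
- stop_head (a point): centre of the top of the red mushroom head: 40 mm across, 20 mm thick, 92 mm above the bench when up and 84 when pressed (then 8 mm between the head's underside and the box)
- stop_press (a joint): how far the head is pressed, m: 0 up, 0.008 down. It snaps: some 4 N from above push it past the middle and it then stays down by itself
- stop_turn (a joint): how far the head is turned clockwise seen from above, rad: 0 to 0.8, lightly sprung back to 0. Turned while down, the head is lifted by a cam (about 1 mm for each 0.1 rad) and from about 0.45 rad it snaps up, unless held down; hands follow it upward; let go, it turns back to 0
- tip_box: bystander, leave alone: blue pipette tip box, 120 x 80 mm, 65 high, loose; origin under its centre
- dishes: bystander: stack of glass dishes, 90 mm across, 58 high, loose; origin under its centre
- wash_bottle: bystander: white bottle with red cap, 64 mm across, 170 high, loose; origin under its centre
- beaker: bystander: glass beaker, 68 mm across, 90 high, loose; origin under its centre
- spoon: bystander: steel spoon, 160 mm long, loose; origin near its middle, under it

How it is judged:
By the outcome, as a careful person would: the job done as asked, in the order asked, and still so for the second after the job is handed in, with the robot touching nothing.
Of jar0, jar1, jar2, jar3 only 2 to 4 are there at a start; the rules pass over those that are not, and their reading is None.
At some moment in a run one of plate, jar0, jar1, jar2, jar3 may be knocked a few centimetres aside while the robot is not near it.
It also fails if it takes over 210 s, if anything falls off the work surface, if the arm or the gripper's body presses on something with over 40 N, if the wrist force passes 120 N, or if a joint passes its speed limit or range.

### The arm

A 6-joint arm with a two-finger parallel gripper is mounted at the origin on the work surface. World frame = base frame: x ahead of the robot, y to its left, z up, the work surface at z = 0. Lengths are in m, angles in rad, forces in N, time in s.
With the tool pointing down it reaches from about 0.35 to 0.775 m from the base axis. Payload 5.5 kg.
Tool frame: the origin (TCP) lies at the very end of the fingers, on their centre line; the grasp point (between the pads) lies 19 mm behind it; z points along the fingers, y is the line along which they close (so a half turn about z gives the same grasp; the last joint's range is limited). The gripper opens to 85 mm and grips with 20 to 120 N. Pads are 22 mm wide; open, the fingers measure 114 mm over their backs; the gripper's body (76 mm by 85 mm) begins 54 mm behind the grasp point. The pads swing forward as they close: fully open they stand 13 mm farther back than shut.
Start: joints at [1.115, 0.313, 0.046, 1.304, 0, 1.431], TCP at [0.179, 0.547, 0.198] pointing down, gripper open.
Joint ranges: [-2.76, 2.76], [-0.86, 1.69], [-1.03, 1.26], [-2.2, 2.34], [-1.47, 1.5], [-3.14, 3.14]. Speed limits (rad/s): [2.57, 2.57, 3.14, 3.14, 3.14, 3.14].

### API

Orientations are given as a rotation vector (axis times angle).
In Python, from plant import * gives the robot as it stands.
- The arm moves only by the tool drive_tool, never from a script. Its argument "deltas" is a list of rows, each a list of 4 numbers: the shift along the tool's x, y, z as a fraction of full scale, then the turn about the tool's z as a fraction of full scale. A call has 1 to 8 rows; each row is the pose to reach, as a shift and turn from the pose commanded when the call began, along the tool's axes at that moment; what a row does not reach only later rows make up. Full scale, the value 1, is 10 cm for a shift and 1.5 rad for a turn. A row lasts 1/8 s, in which the tool goes at most 62.5 mm and 10.7 degrees, less where a joint would pass 70% of its speed; a pose out of reach is approached as far as the arm can. A call with a number of a shift or a turn outside -1 to 1 is refused whole. A call with a gripper value outside its range is refused whole. "claw" is the opening, from 0 (shut) to 1 (fully open), set as the call begins (left out, the last holds). The fingers move at their own pace and stop on an object; "grip_force" is the grip in N (left out, the last holds). Time passes only in rows, so rows that repeat a pose let the fingers close. It gives the time, the measured TCP pose, the force, the opening and the grip force at its end, in the units of the state.
- sense(): the state, without advancing time (a new reading comes with each control period).
- capture(name): name is "scene" or "side" or "wrist"; returns (picture, depth): 400x640x3 uint8, red, green, blue; 400x640 float32, m along the optical axis (not along the pixel's ray), 0 where there is no reading.
- camera_model(name): a dict with "mtx" (3x3 intrinsics, pixels), "D" ([k1, k2, p1, p2, k3] as OpenCV has them; the pictures are not rectified), "world_from_camera" (4x4, takes a point from camera to world coordinates). Camera axes: x right, y down, z forward; pixel columns grow to the right and rows downward; lengths in m; the calibration is good to about 2 mm. A picture is of the moment at which its call begins: read the wrist's pose just before it. camera_model takes no time and is no camera call; for the wrist camera it gives the pose at the moment of the call.
- job_done(): hands the job in; it is judged then, once.
The state is a dict: "t": time; "joint_pos": joint angles; "qd": joint speeds; "joint_efforts": joint torques, N m; "eef_pos": TCP position; "ee_rot": TCP orientation; "wrist_force": force on the tool from outside, world axes, zero at the start; "wrist_torque": the same for the moment, N m; "width": finger opening in m; "grasp_force": force on a finger pad.
Only numpy, scipy, OpenCV 4.12 (cv2) and the standard library are available. Lean on these libraries where they do the work, as an engineer would, in place of code of your own. Each camera call takes 0.05 s, during which the arm holds its last target. There are 200 camera calls.

## Working session

There is one attempt and no reset: what is moved stays moved. The work goes in short steps, Python scripts to look and compute and a tool call to move; the robot and the scene stay as the last step left them, time stands still between calls to the robot, and variables do not carry over. Pictures are saved under pics/ and viewed, at most 14 in all, crops included, and the job is handed in when it is done.

Besides the shell and the picture viewer there is one more tool, called after "Emit:" by a JSON object that holds its "fn" and its "kwargs", one argument or row to a line. drive_tool: Moves the arm, as the interface text tells. Its arguments: {"type":"object","properties":{"deltas":{"type":"array"},"claw":{"type":"number"},"grip_force":{"type":"number"}},"required":["deltas"]}

```bash
ls; mkdir -p pics; cat > h.py <<'E'
from plant import *
import numpy as np, cv2
from scipy.spatial.transform import Rotation as R
def cloud(n):
    s=sense(); m=camera_model(n); im,d=capture(n)
    h,w=d.shape; u,v=np.meshgrid(np.arange(w),np.arange(h))
    p=cv2.undistortPoints(np.stack([u,v],-1).reshape(-1,1,2).astype(np.float64),np.array(m['mtx'],float),np.array(m['D'],float)).reshape(h,w,2)
    P=np.dstack([p[...,0]*d,p[...,1]*d,d]); T=np.array(m['world_from_camera'])
    W=P@T[:3,:3].T+T[:3,3]; W[d==0]=np.nan
    return im,W
def save(n,f,crop=None,k=1):
    im,W=cloud(n); np.savez(f'/tmp/{f}.npz',im=im,W=W)
    cv2.imwrite(f'pics/{f}.png',im[:,:,::-1]); return im,W
E
python3 - <<'E'
from h import *
print(sense())
for n in ['scene','side','wrist']: save(n,n+'0'); print(np.round(camera_model(n)['world_from_camera'],3).tolist())
E
```

```text
pics
{'t': 0.0, 'joint_pos': array([1.11539768e+00, 3.14009016e-01, 4.49441922e-02, 1.30361354e+00,
       2.36730902e-05, 1.43120101e+00]), 'qd': array([ 0.00119594,  0.00042704, -0.00178785,  0.00221858,  0.00213668,
        0.00160452]), 'joint_efforts': array([ 5.10592799e-04, -4.80630255e+01,  2.98534030e+01,  1.94238068e-02,
        6.86060787e-06, -4.20471594e-06]), 'eef_pos': array([0.17831818, 0.546025  , 0.19688982]), 'ee_rot': array([-4.93913423e-01, -3.10194098e+00,  2.81502495e-03]), 'wrist_force': array([-0.09056599,  0.23245032, -0.08973913]), 'wrist_torque': array([ 0.03963687, -0.03966958, -0.00778947]), 'grasp_force': 0.0, 'width': 0.08555052554373765}
[[0.676, 0.48, -0.558, 1.385], [0.736, -0.446, 0.508, -0.777], [-0.005, -0.755, -0.656, 1.138], [0.0, 0.0, 0.0, 1.0]]
[[0.981, -0.125, 0.151, 0.322], [-0.195, -0.689, 0.698, -0.813], [0.017, -0.714, -0.7, 0.942], [0.0, 0.0, 0.0, 1.0]]
[[0.311, 0.905, 0.292, 0.104], [0.951, -0.295, -0.098, 0.571], [-0.003, 0.308, -0.951, 0.373], [0.0, 0.0, 0.0, 1.0]]
```

View pics/scene0.png

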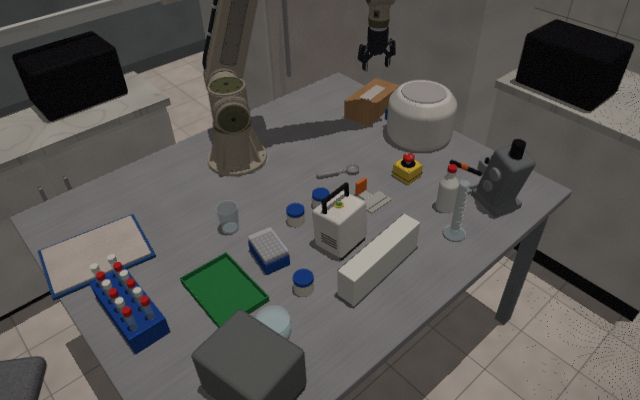

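View pics/side0.png

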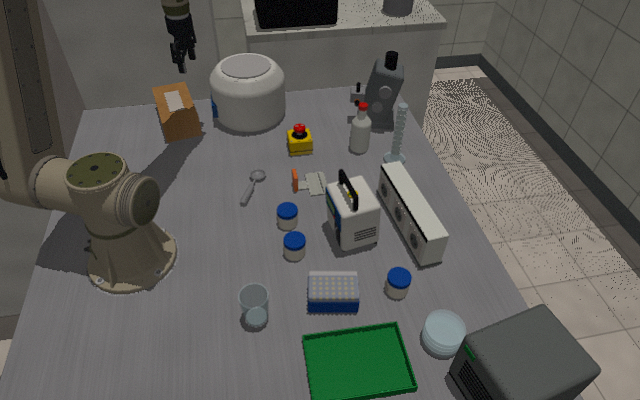

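The scene shows three jars: scene pixels (295,213), (320,196) and (303,282), side pixels (294,245), (287,215) and (398,283). The plate is behind the analyser's left at side (312,183), the stop at (300,140), the tray at (358,362), and the trunking at (410,215). Next I'll build a fused top view.

```bash
cat >> h.py <<'E'
def ortho(files,out,x0=0.15,x1=0.95,y0=-0.55,y1=0.55,s=720):
    # image: columns = -y (left is +y), rows = -x (up is +x)
    H=int((x1-x0)*s);Wd=int((y1-y0)*s);z=np.full((H,Wd),-1.);img=np.zeros((H,Wd,3),np.uint8)
    for f in files:
        a=np.load(f'/tmp/{f}.npz');W=a['W'].reshape(-1,3);c=a['im'].reshape(-1,3)
        ok=np.isfinite(W[:,0])&(W[:,2]<0.35)&(W[:,0]>x0)&(W[:,0]<x1)&(W[:,1]>y0)&(W[:,1]<y1)
        W=W[ok];c=c[ok];o=np.argsort(W[:,2]);W=W[o];c=c[o]
        r=((x1-W[:,0])*s).astype(int).clip(0,H-1);q=((y1-W[:,1])*s).astype(int).clip(0,Wd-1)
        for dr in(0,1):
            for dq in(0,1):
                rr=(r+dr).clip(0,H-1);qq=(q+dq).clip(0,Wd-1);m=W[:,2]>z[rr,qq]-0.003
                img[rr[m],qq[m]]=c[m];z[rr[m],qq[m]]=W[m,2]
    for k in np.arange(-0.5,0.6,0.1): cv2.line(img,(int((y1-k)*s),0),(int((y1-k)*s),6 if abs(k)>1e-6 else 20),(255,255,0),1)
    for k in np.arange(0.2,1,0.1): cv2.line(img,(0,int((x1-k)*s)),(6,int((x1-k)*s)),(255,255,0),1)
    cv2.imwrite(out,img[:,:,::-1])
def blobs(f,kind,zmin=0.01,zmax=0.3,amin=25):
    a=np.load(f'/tmp/{f}.npz');im=a['im'];W=a['W'];h=cv2.cvtColor(im,cv2.COLOR_RGB2HSV);H,S,V=[h[...,i].astype(int) for i in range(3)]
    m={'blue':(H>100)&(H<128)&(S>130),'red':((H<6)|(H>172))&(S>140),'orange':(H>4)&(H<16)&(S>150)&(V>100),'green':(H>50)&(H<80)&(S>100),'yellow':(H>18)&(H<32)&(S>120)}[kind]
    m&=np.nan_to_num((W[...,2]>zmin)&(W[...,2]<zmax)&(np.hypot(W[...,0],W[...,1])<1.0)&(W[...,0]>0.1)).astype(bool)
    n,l,st,ce=cv2.connectedComponentsWithStats(m.astype(np.uint8))
    for i in range(1,n):
        if st[i,4]>=amin:
            P=W[l==i];zt=np.nanpercentile(P[:,2],90);Q=P[P[:,2]>zt-0.006]
            c,rd=cv2.minEnclosingCircle(Q[:,:2].astype(np.float32));mr=cv2.minAreaRect(Q[:,:2].astype(np.float32)*1000)
            print(f,kind,'px',ce[i].round(),st[i,4],'zt',round(zt,3),'mean',np.median(Q,0).round(4),'circ',np.round(c,4),round(rd,3),'rect',np.round(mr[0],1),np.round(mr[1],0),round(mr[2],1))
E
python3 - <<'E'
from h import *
ortho(['scene0','side0'],'pics/ortho0.png')
for f in['scene0','side0']:
    for k in['blue','red','orange','green','yellow']: blobs(f,k,zmin=-0.01 if k=='green' else 0.01)
E
```

```text
scene0 blue px [320. 194.] 171 zt 0.059 mean [0.4179 0.0503 0.0565] circ [ 0.4794 -0.0029] 0.11 rect [477.4  -5.2] [ 52. 219.] 48.3
scene0 blue px [295. 210.] 201 zt 0.058 mean [ 0.4213 -0.0611  0.0552] circ [ 0.4192 -0.0609] 0.03 rect [420.6 -59. ] [52. 56.] 29.7
scene0 blue px [270. 261.] 315 zt 0.042 mean [ 0.5388 -0.2473  0.0401] circ [ 0.4904 -0.22  ] 0.067 rect [ 502.3 -248.3] [133.  62.] 22.8
scene0 blue px [303. 278.] 297 zt 0.058 mean [ 0.6495 -0.2214  0.0551] circ [ 0.6492 -0.2206] 0.03 rect [ 649.1 -220.8] [53. 58.] 42.6
scene0 blue px [132. 315.] 2005 zt 0.065 mean [ 0.444  -0.6242  0.0623] circ [ 0.4014 -0.6222] 0.13 rect [ 400.4 -621.2] [247. 100.] 0.3
scene0 blue px [ 62. 290.] 86 zt 0.015 mean [ 0.2077 -0.7455  0.0122] circ [ 0.1837 -0.7146] 0.052 rect [ 200.6 -729.8] [104.  54.] 48.0
scene0 red px [408. 158.] 76 zt 0.091 mean [0.5067 0.3783 0.0892] circ [0.5092 0.3807] 0.021 rect [505.3 379. ] [31. 41.] 13.3
scene0 red px [452. 168.] 75 zt 0.171 mean [0.7024 0.3493 0.1688] circ [0.7021 0.3466] 0.022 rect [703.2 347.4] [25. 44.] 34.0
scene0 red px [117. 266.] 66 zt 0.
[... 2177 characters left out ...]
3] 0.017 rect [702.7 348.9] [30. 28.] 42.8
side0 red px [299. 128.] 84 zt 0.094 mean [0.504  0.377  0.0915] circ [0.5037 0.3761] 0.018 rect [504.9 378.5] [33. 29.] 6.4
side0 orange px [294. 174.] 38 zt 0.059 mean [0.4592 0.1924 0.057 ] circ [0.4604 0.1944] 0.022 rect [459.5 194.4] [43. 11.] 89.4
side0 green px [358. 363.] 7183 zt 0.016 mean [ 0.5323 -0.3899  0.0209] circ [ 0.5041 -0.3909] 0.132 rect [ 503.7 -390.2] [156. 221.] 88.3
side0 green px [469. 352.] 90 zt 0.149 mean [ 0.6922 -0.4706  0.1475] circ [ 0.6935 -0.4698] 0.015 rect [ 692.6 -470. ] [ 5. 30.] 10.4
side0 yellow px [299. 143.] 445 zt 0.059 mean [0.495  0.3639 0.0571] circ [0.5028 0.3831] 0.049 rect [504.3 379.3] [81. 74.] 89.5
```

View pics/ortho0.png

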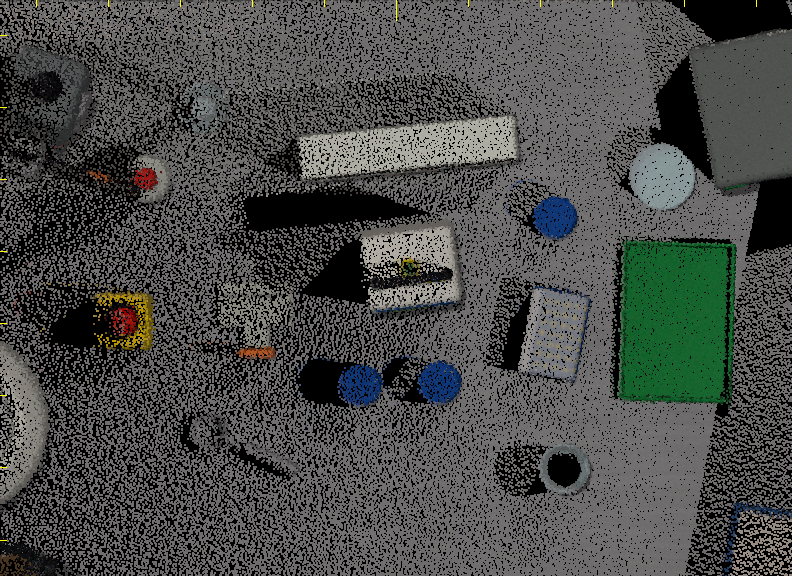

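The fused top view shows jars at ortho (360,385), (440,382) and (555,217), with clear space round each. The plate is at (255,320) with its handle at (257,352). The trunking and the analyser share a yaw of roughly 0.09. Next I'll fit the precise poses.

```bash
cat > fit.py <<'E'
from h import *
def pts(files):
    P=[];C=[]
    for f in files:
        a=np.load(f'/tmp/{f}.npz');w=a['W'].reshape(-1,3);k=np.isfinite(w[:,0]);P.append(w[k]);C.append(a['im'].reshape(-1,3)[k])
    return np.vstack(P),np.vstack(C).astype(int)
def box(P,x0,x1,y0,y1,z0,z1): return (P[:,0]>x0)&(P[:,0]<x1)&(P[:,1]>y0)&(P[:,1]<y1)&(P[:,2]>z0)&(P[:,2]<z1)
def rect(Q):
    r=cv2.minAreaRect((Q[:,:2]*1000).astype(np.float32));return [np.round(v,1) for v in r]
E
python3 - <<'E'
from fit import *
for F in (['scene0'],['side0'],['scene0','side0']):
    P,C=pts(F); print(F)
    q=P[box(P,.3,.7,-.35,.15,-.02,.012)];print('bench z',np.median(q[:,2]))
    b=box(P,.48,.66,-.12,.08,.12,.17)&(C.min(1)>90);Q=P[b]
    co,*_=np.linalg.lstsq(np.c_[Q[:,:2],np.ones(len(Q))],Q[:,2],rcond=None)
    for _ in range(3):
        r=abs(Q@np.r_[co[:2],-1]+co[2]);g=r<.006;co,*_=np.linalg.lstsq(np.c_[Q[g][:,:2],np.ones(g.sum())],Q[g][:,2],rcond=None)
    print('top',rect(Q[g]),'plane',co.round(4),'zc',Q[g].mean(0).round(4))
    b=box(P,.45,.68,-.12,.1,.172,.23);Q=P[b];u,s,v=np.linalg.svd(Q-Q.mean(0),full_matrices=False);t=(Q-Q.mean(0))@v[0]
    print('handle',len(Q),rect(Q),np.median(Q,0).round(4),'zmax',np.percentile(Q[:,2],[50,95]).round(4),'yaw',np.arctan2(-v[0,0]*np.sign(v[0,1]),abs(v[0,1])).round(4),(Q.mean(0)+v[0]*(t.min()+t.max())/2).round(4))
    b=box(P,.66,.85,-.25,.2,.1,.125);print('trunk top',rect(P[b]))
    b=box(P,.45,.62,.13,.25,.003,.012)&(C.min(1)>100);print('blade',b.sum(),rect(P[b]),np.median(P[b],0).round(4))
    b=box(P,.43,.49,.15,.24,.03,.07)&(C[:,0]>C[:,2]*1.8);Q=P[b];v=np.linalg.svd(Q[:,:2]-Q[:,:2].mean(0))[2][0];print('grip',b.sum(),rect(Q),'yaw',np.arctan2(-v[0]*np.sign(v[1]),abs(v[1])))
    b=box(P,.25,.5,.45,.75,.02,.4);print('cooker',rect(P[b]),np.percentile(P[b][:,2],99))
    b=box(P,.35,.68,-.52,-.27,.01,.03)&(C[:,1]>1.4*C[:,0]);print('tray',rect(P[b]))
s=sense();print(R.from_rotvec(s['ee_rot']).as_matrix().round(3))
E
```

```text
['scene0']
bench z -0.0006465540477824661
top [array([576.6, -16.9]), array([108.6, 132.7]), np.float64(7.2)] plane [0.0435 0.0169 0.1222] zc [ 0.591  -0.0231  0.1475]
handle 185 [array([562.4, -20.6]), array([ 18.3, 114.1]), np.float64(5.4)] [ 0.5649 -0.0245  0.1905] zmax [0.1905 0.1953] yaw 0.116 [ 0.5643 -0.0204  0.1888]
trunk top [array([744.5, -15.1]), array([ 65.7, 304. ]), np.float64(5.8)]
blade 275 [array([538., 193.]), array([110. , 158.4]), np.float64(88.6)] [0.5263 0.1972 0.0055]
grip 81 [array([460.4, 193.6]), array([14.1, 49.4]), np.float64(2.9)] yaw -0.0033022438686398656
cooker [array([373.9, 602.7]), array([243.2, 242.7]), np.float64(88.4)] 0.19550206002536777
tray [array([ 502.4, -390.1]), array([155.5, 226.2]), np.float64(88.2)]
['side0']
bench z 0.0010973922776199574
top [array([577.3, -18.2]), array([103.6, 132.4]), np.float64(7.3)] plane [0.0669 0.018  0.1109] zc [ 0.578  -0.0274  0.1491]
handle 226 [array([562.4, -21. ]), array([ 14.6, 111.2]), np.float64(7.2)] [ 0.5617 -0.0294  0.1931] zmax [0.1931 0.1967] yaw 0.1362 [ 0.5605 -0.0214  0.1914]
trunk top [array([
[... 554 characters left out ...]
0.1162] zc [ 0.5829 -0.0258  0.1486]
handle 411 [array([562.4, -20.6]), array([ 18.3, 114.1]), np.float64(5.4)] [ 0.5631 -0.0261  0.1918] zmax [0.1918 0.1965] yaw 0.1238 [ 0.5622 -0.0207  0.1902]
trunk top [array([744.5, -15.2]), array([ 65.7, 304.2]), np.float64(5.8)]
blade 769 [array([533. , 191.7]), array([163.3, 117. ]), np.float64(1.2)] [0.5207 0.1972 0.0063]
grip 152 [array([461.4, 193.7]), array([49.3, 15.1]), np.float64(87.5)] yaw -0.032817803111312424
cooker [array([372.5, 602.7]), array([243.1, 245.4]), np.float64(88.6)] 0.1991320052755679
tray [array([ 502.4, -390.1]), array([156.2, 226.2]), np.float64(88.2)]
[[-0.951  0.311 -0.001]
 [ 0.311  0.951 -0.001]
 [ 0.    -0.001 -1.   ]]
```

Emit:
{"fn": "drive_tool", "kwargs": {
  "deltas": [
    [0,0,-0.4,0.12],
    [0,0,-0.8,0.24],
    [0,0,-1,0.36],
    [0,0,-1,0.48],
    [0,0,-1,0.6],
    [0,0,-1,0.72],
    [0,0,-1,0.838],
    [0,0,-1,0.838]
  ],
  "claw": 0
}}

```text
t: 1.15
eef_pos: [0.1786, 0.5464, 0.2975]
ee_rot: [2.221, 2.221, -0.001]
wrist_force: [0.3, 0.6, 0.6]
width: 0.0003
grasp_force: 0.0
```

Emit:
{"fn": "drive_tool", "kwargs": {
  "deltas": [
    [-0.2,0.3,0,0],
    [-0.35,0.65,0,0],
    [-0.5,1,0,0],
    [-0.5,1,0,0]
  ]
}}

```text
t: 1.65
eef_pos: [0.2805, 0.4954, 0.2973]
ee_rot: [2.224, 2.218, -0.001]
wrist_force: [-0.7, 0.6, 0.0]
width: -0.0003
grasp_force: 0.0
```

Emit:
{"fn": "drive_tool", "kwargs": {
  "deltas": [
    [-0.2,0.3,0,0],
    [-0.35,0.65,0,0],
    [-0.5,1,0,0],
    [-0.5,1,0,0]
  ]
}}

```text
t: 2.15
eef_pos: [0.3797, 0.4456, 0.2972]
ee_rot: [-2.224, -2.219, 0.001]
wrist_force: [-0.4, -0.3, 0.2]
width: -0.0001
grasp_force: 0.0
```

Emit:
{"fn": "drive_tool", "kwargs": {
  "deltas": [
    [-0.2,0.3,0,0],
    [-0.35,0.65,0,0],
    [-0.5,1,0,0],
    [-0.5,1,0,0],
    [-0.5,1,0,0]
  ]
}}

```text
t: 2.78
eef_pos: [0.4771, 0.3967, 0.2977]
ee_rot: [-2.221, -2.221, 0.001]
wrist_force: [0.3, 0.3, -0.2]
width: -0.0001
grasp_force: 0.0
```

Emit:
{"fn": "drive_tool", "kwargs": {
  "deltas": [
    [-0.1,0.15,0.3,0],
    [-0.18,0.28,0.7,0],
    [-0.18,0.28,1,0],
    [-0.18,0.28,1,0]
  ]
}}

```text
t: 3.28
eef_pos: [0.5032, 0.378, 0.1956]
ee_rot: [-2.22, -2.22, 0.008]
wrist_force: [-0.4, -0.0, -0.0]
width: 0.0
grasp_force: 0.0
```

Emit:
{"fn": "drive_tool", "kwargs": {
  "deltas": [
    [0,0,0.35,0],
    [0,0,0.7,0],
    [0,0,0.9,0],
    [0,0,0.95,0],
    [0,0,0.95,0]
  ]
}}

```text
t: 3.9
eef_pos: [0.5066, 0.3789, 0.1044]
ee_rot: [2.222, 2.22, 0.003]
wrist_force: [0.5, -0.7, 0.2]
width: 0.0001
grasp_force: 0.0
```

Emit:
{"fn": "drive_tool", "kwargs": {
  "deltas": [
    [0,0,0.04,0],
    [0,0,0.08,0],
    [0,0,0.12,0],
    [0,0,0.16,0],
    [0,0,0.18,0],
    [0,0,0.18,0]
  ]
}}

```text
t: 4.65
eef_pos: [0.5061, 0.3778, 0.0845]
ee_rot: [-2.224, -2.219, 0.001]
wrist_force: [0.1, -0.1, -0.2]
width: -0.0001
grasp_force: 0.0
```

Emit:
{"fn": "drive_tool", "kwargs": {
  "deltas": [
    [0,0,-0.3,0],
    [0,0,-0.6,0],
    [0,0,-1,0],
    [0,0,-1,0]
  ]
}}

```text
t: 5.15
eef_pos: [0.5083, 0.3791, 0.189]
ee_rot: [2.222, 2.218, 0.011]
wrist_force: [-0.5, -0.3, 0.0]
width: -0.0002
grasp_force: 0.0
```

```bash
python3 - <<'E'
from h import *
im,W=save('wrist','w1')
blobs('w1','red');blobs('w1','orange');blobs('w1','yellow')
E
```

```text
w1 red px [314. 184.] 1258 zt 0.093 mean [0.5032 0.3865 0.091 ] circ [0.5035 0.3831] 0.019 rect [503.4 384.3] [36. 36.] 43.6
w1 red px [593. 260.] 1422 zt 0.171 mean [0.6998 0.3513 0.17  ] circ [0.6968 0.3544] 0.02 rect [699.1 354.2] [29. 36.] 31.1
w1 orange px [585. 158.] 1335 zt 0.153 mean [0.6948 0.4107 0.1507] circ [0.6954 0.411 ] 0.01 rect [696.8 411. ] [19. 15.] 68.4
w1 orange px [306. 181.] 197 zt 0.093 mean [0.4969 0.3886 0.0915] circ [0.4976 0.3881] 0.012 rect [496.6 387.5] [18. 22.] 38.7
w1 orange px [312. 200.] 114 zt 0.09 mean [0.5015 0.37   0.0888] circ [0.5029 0.3764] 0.018 rect [502.3 371.7] [14. 36.] 82.1
w1 yellow px [314. 170.] 3655 zt 0.057 mean [0.5028 0.3931 0.056 ] circ [0.5029 0.3835] 0.051 rect [503.3 383.2] [75. 76.] 89.7
```

Emit:
{"fn": "drive_tool", "kwargs": {
  "deltas": [
    [0.03,-0.04,0.35,0],
    [0.03,-0.04,0.7,0],
    [0.03,-0.04,0.95,0],
    [0.03,-0.04,1,0]
  ]
}}

```text
t: 5.7
eef_pos: [0.5, 0.3797, 0.0815]
ee_rot: [-2.223, -2.218, 0.009]
wrist_force: [-0.6, 0.2, 0.4]
width: 0.0003
grasp_force: 0.0
```

Emit:
{"fn": "drive_tool", "kwargs": {
  "deltas": [
    [0,0,0.03,0],
    [0,0,0.05,0],
    [0,0,0.05,0]
  ]
}}

```text
t: 6.08
eef_pos: [0.5028, 0.3813, 0.0807]
ee_rot: [2.223, 2.219, 0.002]
wrist_force: [-0.5, -0.4, -0.4]
width: 0.0001
grasp_force: 0.0
```

Emit:
{"fn": "drive_tool", "kwargs": {
  "deltas": [
    [0,0,0.02,0],
    [0,0,0.04,0],
    [0,0,0.04,0]
  ]
}}

```text
t: 6.45
eef_pos: [0.5021, 0.3809, 0.0756]
ee_rot: [-2.224, -2.219, 0.0]
wrist_force: [-0.8, 0.4, 0.2]
width: -0.0003
grasp_force: 0.0
```

Emit:
{"fn": "drive_tool", "kwargs": {
  "deltas": [
    [0,0,0.02,0],
    [0,0,0.03,0],
    [0,0,0.03,0]
  ]
}}

```text
t: 6.82
eef_pos: [0.5022, 0.3809, 0.0727]
ee_rot: [-2.224, -2.219, 0.0]
wrist_force: [0.8, -0.7, 0.7]
width: 0.0004
grasp_force: 0.0
```

```bash
python3 - <<'E'
from h import *
im,W=save('wrist','w2'); im2,W2=save('side','s2')
blobs('w2','red');blobs('s2','red')
a=cv2.resize(im2[70:170,220:380],(640,400),interpolation=cv2.INTER_CUBIC)
cv2.imwrite('pics/c2.png',np.hstack([cv2.resize(im,(400,400)),a[:,120:520]])[:,:,::-1])
E
```

```text
w2 red px [322. 240.] 1414 zt 0.093 mean [0.5034 0.3879 0.0912] circ [0.5033 0.3849] 0.019 rect [503.5 387. ] [25. 37.] 85.6
s2 red px [363. 106.] 72 zt 0.173 mean [0.702 0.348 0.171] circ [0.7021 0.3503] 0.017 rect [701.2 347.3] [30. 30.] 30.9
s2 red px [299. 128.] 84 zt 0.094 mean [0.5036 0.375  0.0919] circ [0.5044 0.3767] 0.019 rect [504.5 376.2] [34. 32.] 81.3
```

View pics/c2.png

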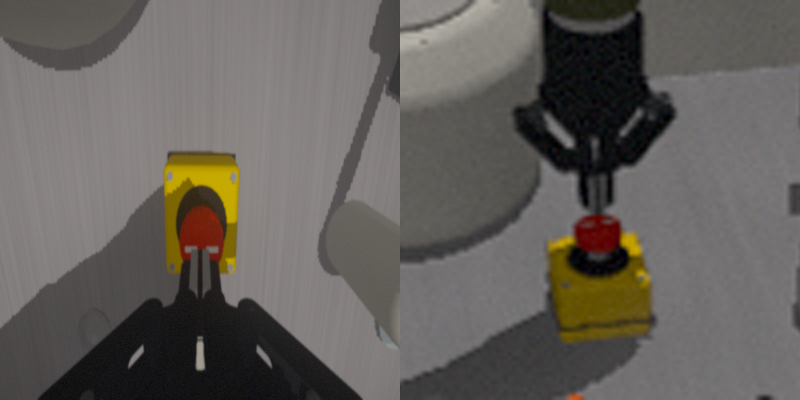

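The wrist view shows the fingertips (200,255) at the near edge of the head. The side view shows the tips just above the head, which is still up. I'll measure the fingertip height.

```bash
python3 - <<'E'
from h import *
for f in('w2','s2'):
    a=np.load(f'/tmp/{f}.npz');W=a['W'].reshape(-1,3);C=a['im'].reshape(-1,3).astype(int)
    m=(abs(W[:,0]-.503)<.03)&(abs(W[:,1]-.381)<.04)&(W[:,2]>.085)&(W[:,2]<.16)&(C.max(1)-C.min(1)<40)
    Q=W[m];
    for z in np.arange(.085,.14,.005):
        q=Q[(Q[:,2]>=z)&(Q[:,2]<z+.005)]
        if len(q):print(f,round(z,3),len(q),q.min(0).round(4),q.max(0).round(4))
print(sense()['joint_efforts'],sense()['eef_pos'])
E
```

```text
w2 0.09 170 [0.4895 0.3767 0.0904] [0.5173 0.3849 0.0945]
w2 0.105 15 [0.4961 0.3911 0.1089] [0.5084 0.3917 0.11  ]
w2 0.11 159 [0.4906 0.3871 0.11  ] [0.5139 0.3924 0.115 ]
w2 0.115 290 [0.4892 0.387  0.1151] [0.5154 0.3925 0.12  ]
w2 0.12 322 [0.489  0.3869 0.12  ] [0.5155 0.3925 0.125 ]
w2 0.125 374 [0.4885 0.387  0.125 ] [0.5157 0.3927 0.1299]
w2 0.13 399 [0.4885 0.3871 0.13  ] [0.5157 0.3927 0.135 ]
w2 0.135 343 [0.4886 0.3875 0.135 ] [0.5156 0.3928 0.14  ]
w2 0.14 652 [0.4923 0.3695 0.1401] [0.5134 0.3932 0.145 ]
s2 0.085 4 [0.4855 0.3801 0.087 ] [0.4909 0.3933 0.0894]
s2 0.09 2 [0.5124 0.3841 0.0919] [0.5159 0.3853 0.0931]
s2 0.105 1 [0.5015 0.3757 0.1079] [0.5015 0.3757 0.1079]
s2 0.11 6 [0.4926 0.3689 0.1104] [0.5117 0.3801 0.1146]
s2 0.115 10 [0.4902 0.366  0.1151] [0.514  0.3844 0.119 ]
s2 0.12 12 [0.4921 0.3654 0.1205] [0.5139 0.3756 0.1249]
s2 0.125 12 [0.4894 0.3671 0.1259] [0.5145 0.3785 0.1297]
s2 0.13 10 [0.4895 0.3688 0.1303] [0.5142 0.3781 0.1349]
s2 0.135 14 [0.4888 0.3634 0.1353] [0.5144 0.3774 0.139 ]
s2 0.14 12 [0.489  0.3689 0.1402] [0.5143 0.3876 0.1449]
[ 9.43501836e-04 -5.52756822e+01  2.81381464e+01  2.47156786e-03
  3.23375953e-04  9.46167347e-06] [0.50227855 0.3809658  0.07280469]
```

The depth shows the fingertips at about z 0.109 while the reported TCP is 0.073, so the fingertips sit about 36 mm above the reported TCP. I'll descend in small steps and watch the force.

Emit:
{"fn": "drive_tool", "kwargs": {
  "deltas": [
    [0,0,0.07,0],
    [0,0,0.14,0],
    [0,0,0.14,0]
  ]
}}

```text
t: 7.3
eef_pos: [0.5019, 0.3808, 0.0582]
ee_rot: [-2.223, -2.219, 0.001]
wrist_force: [-1.2, -0.6, 3.1]
width: -0.0
grasp_force: 1.5
```

Emit:
{"fn": "drive_tool", "kwargs": {
  "deltas": [
    [0,0,0.02,0],
    [0,0,0.04,0],
    [0,0,0.04,0]
  ]
}}

```text
t: 7.68
eef_pos: [0.5022, 0.381, 0.0545]
ee_rot: [-2.224, -2.219, 0.0]
wrist_force: [0.7, 0.5, 0.7]
width: -0.0001
grasp_force: 0.0
```

Emit:
{"fn": "drive_tool", "kwargs": {
  "deltas": [
    [0,0,0.02,0],
    [0,0,0.04,0],
    [0,0,0.04,0]
  ]
}}

```text
t: 8.05
eef_pos: [0.5024, 0.381, 0.0508]
ee_rot: [-2.224, -2.219, -0.0]
wrist_force: [-0.5, -0.8, -1.0]
width: -0.0003
grasp_force: 0.0
```

```bash
python3 - <<'E'
from h import *
im2,W2=save('side','s3');blobs('s3','red'); save('wrist','w3');blobs('w3','red')
s=sense();print(s['wrist_force'],s['eef_pos'])
m=camera_model('wrist')['world_from_camera'];print(np.round(m,4))
a=np.load('/tmp/wrist0.npz');cv2.imwrite('pics/w00.png',np.hstack([cv2.resize(a['im'],(400,300)),cv2.resize(im2[70:170,220:353],(400,300))])[:,:,::-1])
E
```

```text
s3 red px [363. 106.] 71 zt 0.173 mean [0.7023 0.3465 0.1712] circ [0.7018 0.3487] 0.016 rect [703.  347.8] [30. 27.] 57.6
s3 red px [299. 131.] 76 zt 0.085 mean [0.5034 0.3706 0.0836] circ [0.5042 0.3778] 0.018 rect [503.2 372.6] [25. 33.] 75.9
w3 red px [318. 251.] 853 zt 0.085 mean [0.5    0.3884 0.0831] circ [0.5034 0.3841] 0.019 rect [503.6 387. ] [21. 38.] 84.8
[-0.33130707 -0.00253814 -0.37691427] [0.50224319 0.38092609 0.05074929]
[[ 1.000e+00 -1.800e-03 -9.000e-04  5.024e-01]
 [-2.000e-03 -9.511e-01 -3.089e-01  4.601e-01]
 [-3.000e-04  3.089e-01 -9.511e-01  2.269e-01]
 [ 0.000e+00  0.000e+00  0.000e+00  1.000e+00]]
```

View pics/w00.png

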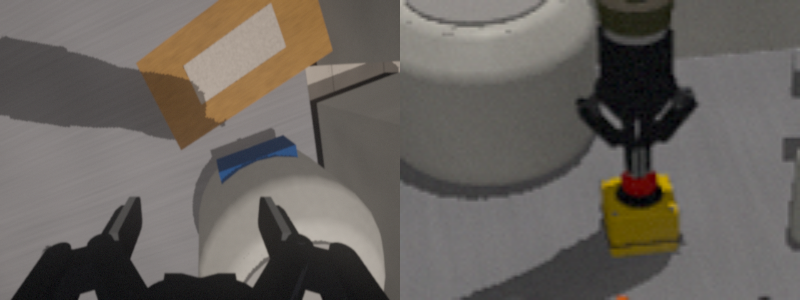

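Head pressed: the measured top is now 0.084. The tip offset is confirmed at about +35 mm with the fingers shut. Now I'll go to the first jar with the claw open.

Emit:
{"fn": "drive_tool", "kwargs": {
  "deltas": [
    [0,0,-0.3,0],
    [0,0,-0.7,0],
    [0,0,-1,0],
    [0,0,-1,0]
  ]
}}

```text
t: 8.65
eef_pos: [0.504, 0.382, 0.1539]
ee_rot: [2.223, 2.218, 0.009]
wrist_force: [-0.3, -0.6, -0.6]
width: 0.0002
grasp_force: 0.0
```

Emit:
{"fn": "drive_tool", "kwargs": {
  "deltas": [
    [-0.3,0,-0.2,0],
    [-0.65,-0.15,-0.5,0],
    [-1,-0.3,-0.5,0]
  ],
  "claw": 1
}}

```text
t: 9.02
eef_pos: [0.4727, 0.2805, 0.2018]
ee_rot: [2.223, 2.219, 0.004]
wrist_force: [0.7, -1.4, 0.1]
width: 0.0543
grasp_force: 0.0
```

Emit:
{"fn": "drive_tool", "kwargs": {
  "deltas": [
    [-0.35,-0.1,0,0],
    [-0.7,-0.2,0,0],
    [-1,-0.3,0,0]
  ]
}}

```text
t: 9.4
eef_pos: [0.4408, 0.1797, 0.1995]
ee_rot: [-2.223, -2.218, 0.002]
wrist_force: [0.1, 0.8, -0.0]
width: 0.0856
grasp_force: 0.0
```

Emit:
{"fn": "drive_tool", "kwargs": {
  "deltas": [
    [-0.35,-0.1,0,0],
    [-0.7,-0.2,0,0],
    [-1,-0.27,0,0],
    [-1,-0.27,0,0]
  ]
}}

```text
t: 9.9
eef_pos: [0.4136, 0.0798, 0.1998]
ee_rot: [-2.226, -2.215, 0.002]
wrist_force: [0.0, 0.5, -0.2]
width: 0.0853
grasp_force: 0.0
```

```bash
python3 - <<'E'
from h import *
s=sense();im,W=save('wrist','w4');blobs('w4','blue')
save('side','s4');blobs('s4','blue');blobs('s4','orange');print(s['eef_pos'],s['width'])
p=s['eef_pos'];C=im.astype(int)
m=(abs(W[...,0]-p[0])<.09)&(abs(W[...,1]-p[1])<.06)&(W[...,2]>p[2]-.02)&(W[...,2]<p[2]+.12)
print('tip z',np.sort(W[m][:,2])[:60:6]-p[2])
for dz in np.arange(.03,.09,.006):
    q=W[m&(W[...,2]>p[2]+dz)&(W[...,2]<p[2]+dz+.006)]-p
    if len(q):print(round(dz,3),len(q),'L',q[q[:,0]<0][:,:2].min(0).round(3) if (q[:,0]<0).any() else '',q[q[:,0]<0][:,:2].max(0).round(3) if (q[:,0]<0).any() else '','R',q[q[:,0]>0][:,:2].min(0).round(3) if (q[:,0]>0).any() else '',q[q[:,0]>0][:,:2].max(0).round(3) if (q[:,0]>0).any() else '')
E
```

```text
w4 blue px [321. 203.] 2093 zt 0.057 mean [0.4145 0.0535 0.0563] circ [0.4147 0.053 ] 0.028 rect [414.2  53. ] [54. 55.] 7.9
w4 blue px [324. 294.] 1716 zt 0.057 mean [ 0.4175 -0.0557  0.0561] circ [ 0.4175 -0.0574] 0.029 rect [418.1 -57.6] [56. 54.] 88.7
w4 blue px [374. 359.] 1540 zt 0.042 mean [ 0.4984 -0.1792  0.0406] circ [ 0.4837 -0.1842] 0.053 rect [ 484.1 -177.6] [ 16. 106.] 86.5
w4 blue px [494. 393.] 257 zt 0.299 mean [0.4673 0.0721 0.2987] circ [0.467  0.0701] 0.003 rect [467.2  70.8] [7. 5.] 71.1
s4 blue px [214. 110.] 58 zt 0.087 mean [0.2363 0.5637 0.0863] circ [0.2332 0.5712] 0.017 rect [238.4 571. ] [34. 10.] 87.8
s4 blue px [335. 212.] 115 zt 0.142 mean [ 0.5251 -0.0286  0.1406] circ [ 0.5244 -0.025 ] 0.054 rect [524.4 -25. ] [  4. 107.] 6.9
s4 blue px [287. 210.] 278 zt 0.059 mean [0.416  0.0484 0.0567] circ [0.4157 0.0506] 0.03 rect [415.4  50.6] [55. 57.] 14.4
s4 blue px [294. 240.] 344 zt 0.059 mean [ 0.4183 -0.0612  0.0564] circ [ 0.4191 -0.0596] 0.031 rect [417.7 -58.8] [56. 58.] 15.7
s4 blue px [399. 278.] 405 zt 0.059 mean [ 0.6482 -0.222   0.0564] circ [ 0.6
[... 395 characters left out ...]
3 0.04689909 0.04709333 0.04714541 0.04736422
 0.04752519 0.0476935  0.04792893 0.04800766]
0.042 54 L [-0.043 -0.005] [-0.042  0.009] R [ 0.043 -0.007] [0.043 0.009]
0.048 521 L [-0.054 -0.011] [-0.042  0.012] R [ 0.042 -0.011] [0.055 0.012]
0.054 798 L [-0.056 -0.011] [-0.042  0.012] R [ 0.042 -0.011] [0.057 0.012]
0.06 937 L [-0.056 -0.011] [-0.042  0.012] R [ 0.042 -0.012] [0.056 0.012]
0.066 1078 L [-0.056 -0.011] [-0.042  0.012] R [ 0.042 -0.012] [0.057 0.012]
0.072 1200 L [-0.056 -0.011] [-0.042  0.012] R [ 0.042 -0.012] [0.057 0.012]
0.078 1069 L [-0.056 -0.006] [-0.042  0.012] R [ 0.042 -0.007] [0.056 0.012]
0.084 856 L [-0.067 -0.   ] [-0.042  0.014] R [ 0.042 -0.001] [0.066 0.014]
```

Emit:
{"fn": "drive_tool", "kwargs": {
  "deltas": [
    [-0.15,0.015,0.2,0],
    [-0.28,0.015,0.5,0],
    [-0.28,0.015,0.9,0],
    [-0.28,0.015,1,0]
  ]
}}

```text
t: 10.5
eef_pos: [0.4141, 0.054, 0.0984]
ee_rot: [-2.22, -2.218, 0.005]
wrist_force: [0.1, 0.5, -0.4]
width: 0.0854
grasp_force: 0.0
```

Emit:
{"fn": "drive_tool", "kwargs": {
  "deltas": [
    [0,0,0.3,0],
    [0,0,0.6,0],
    [0,0,0.9,0],
    [0,0,1,0]
  ]
}}

```text
t: 11.0
eef_pos: [0.4156, 0.0538, 0.0]
ee_rot: [-2.221, -2.219, 0.002]
wrist_force: [-0.3, -0.6, -0.3]
width: 0.0855
grasp_force: 0.0
```

Emit:
{"fn": "drive_tool", "kwargs": {
  "deltas": [
    [0,0,0.15,0],
    [0,0,0.25,0],
    [0,0,0.25,0]
  ]
}}

```text
t: 11.38
eef_pos: [0.4162, 0.0534, -0.0242]
ee_rot: [-2.223, -2.219, 0.0]
wrist_force: [0.2, -0.2, -0.5]
width: 0.0855
grasp_force: 0.0
```

Emit:
{"fn": "drive_tool", "kwargs": {
  "deltas": [
    [0,0,0,0],
    [0,0,0,0],
    [0,0,0,0],
    [0,0,0,0],
    [0,0,0,0]
  ],
  "claw": 0,
  "grip_force": 30
}}

```text
t: 12.0
eef_pos: [0.4167, 0.0531, -0.0234]
ee_rot: [2.223, 2.219, 0.001]
wrist_force: [-1.3, -0.3, 6.3]
width: 0.0574
grasp_force: 31.7
```

Emit:
{"fn": "drive_tool", "kwargs": {
  "deltas": [
    [0,0,-0.2,0],
    [0,0,-0.5,0],
    [0,0,-0.8,0],
    [0,0,-1,0],
    [0,0,-1,0]
  ]
}}

```text
t: 12.62
eef_pos: [0.4176, 0.053, 0.0772]
ee_rot: [2.222, 2.217, 0.004]
wrist_force: [-0.2, 0.2, -1.8]
width: 0.0571
grasp_force: 32.7
```

Emit:
{"fn": "drive_tool", "kwargs": {
  "deltas": [
    [-0.3,0,0,0],
    [-0.65,0,0,0],
    [-1,0,0,0]
  ]
}}

```text
t: 13.0
eef_pos: [0.4151, -0.0475, 0.0746]
ee_rot: [-2.222, -2.219, 0.001]
wrist_force: [1.0, -0.2, -1.4]
width: 0.0573
grasp_force: 32.7
```

Emit:
{"fn": "drive_tool", "kwargs": {
  "deltas": [
    [-0.35,0,0,0],
    [-0.7,0,0,0],
    [-1,0,0,0]
  ]
}}

```text
t: 13.38
eef_pos: [0.4149, -0.1478, 0.0745]
ee_rot: [-2.223, -2.217, 0.001]
wrist_force: [-0.2, -0.0, -1.5]
width: 0.0575
grasp_force: 32.7
```

Emit:
{"fn": "drive_tool", "kwargs": {
  "deltas": [
    [-0.35,0.2,0,0],
    [-0.7,0.45,0,0],
    [-1,0.68,0,0]
  ]
}}

```text
t: 13.75
eef_pos: [0.4835, -0.2481, 0.0742]
ee_rot: [-2.223, -2.217, 0.0]
wrist_force: [0.8, -0.1, -0.3]
width: 0.0573
grasp_force: 32.7
```

Emit:
{"fn": "drive_tool", "kwargs": {
  "deltas": [
    [-0.35,0.2,0,0],
    [-0.7,0.45,0,0],
    [-1,0.68,0,0],
    [-1,0.68,0,0]
  ]
}}

```text
t: 14.25
eef_pos: [0.5519, -0.3491, 0.0732]
ee_rot: [-2.225, -2.217, 0.0]
wrist_force: [-0.3, -0.3, -1.1]
width: 0.0575
grasp_force: 32.8
```

Emit:
{"fn": "drive_tool", "kwargs": {
  "deltas": [
    [-0.1,0,0.2,0],
    [-0.1,0,0.5,0],
    [-0.1,0,0.75,0],
    [-0.1,0,0.8,0],
    [-0.1,0,0.8,0]
  ]
}}

```text
t: 14.88
eef_pos: [0.5506, -0.3565, -0.0049]
ee_rot: [-2.222, -2.218, 0.0]
wrist_force: [0.7, -0.2, -1.0]
width: 0.0576
grasp_force: 32.8
```

Emit:
{"fn": "drive_tool", "kwargs": {
  "deltas": [
    [0,0,0.06,0],
    [0,0,0.12,0],
    [0,0,0.12,0]
  ]
}}

```text
t: 15.25
eef_pos: [0.5511, -0.3569, -0.0165]
ee_rot: [-2.223, -2.219, -0.0]
wrist_force: [0.2, 0.4, -1.7]
width: 0.0576
grasp_force: 32.8
```

Emit:
{"fn": "drive_tool", "kwargs": {
  "deltas": [
    [0,0,0.01,0],
    [0,0,0.02,0],
    [0,0,0.02,0]
  ]
}}

```text
t: 15.62
eef_pos: [0.5513, -0.3571, -0.0182]
ee_rot: [2.224, 2.219, 0.0]
wrist_force: [0.3, -0.6, -0.7]
width: 0.0576
grasp_force: 32.8
```

Emit:
{"fn": "drive_tool", "kwargs": {
  "deltas": [
    [0,0,0,0],
    [0,0,0,0],
    [0,0,-0.05,0],
    [0,0,-0.3,0],
    [0,0,-0.65,0],
    [0,0,-1,0],
    [0,0,-1,0]
  ],
  "claw": 0.82
}}

```text
t: 16.5
eef_pos: [0.5535, -0.3589, 0.0861]
ee_rot: [2.218, 2.214, 0.001]
wrist_force: [0.1, -0.4, -0.1]
width: 0.0698
grasp_force: 0.0
```

Emit:
{"fn": "drive_tool", "kwargs": {
  "deltas": [
    [0.35,-0.2,0,0],
    [0.7,-0.45,0,0],
    [1,-0.67,0,0]
  ]
}}

```text
t: 16.88
eef_pos: [0.483, -0.2553, 0.0808]
ee_rot: [-2.222, -2.218, 0.0]
wrist_force: [0.6, -0.0, 0.0]
width: 0.0699
grasp_force: 0.0
```

Emit:
{"fn": "drive_tool", "kwargs": {
  "deltas": [
    [0.35,-0.2,0,0],
    [0.7,-0.45,0,0],
    [1,-0.67,0,0]
  ],
  "claw": 1
}}

```text
t: 17.25
eef_pos: [0.4161, -0.1553, 0.0811]
ee_rot: [-2.222, -2.218, 0.0]
wrist_force: [0.3, 0.8, -0.0]
width: 0.0856
grasp_force: 0.0
```

Emit:
{"fn": "drive_tool", "kwargs": {
  "deltas": [
    [0.35,0,0,0],
    [0.7,0,0,0],
    [0.98,0,0,0],
    [0.98,0,0,0],
    [0.98,0,0,0]
  ]
}}

```text
t: 17.88
eef_pos: [0.4179, -0.0592, 0.0816]
ee_rot: [2.223, 2.219, -0.0]
wrist_force: [1.4, 0.0, 0.0]
width: 0.0851
grasp_force: 0.0
```

```bash
python3 - <<'E'
from h import *
save('side','s5');blobs('s5','blue');blobs('s5','orange');print(sense()['eef_pos'])
E
```

```text
s5 blue px [214. 110.] 55 zt 0.086 mean [0.2362 0.5639 0.0852] circ [0.2347 0.5688] 0.018 rect [235.5 569.1] [11. 34.] 17.2
s5 blue px [337. 216.] 95 zt 0.142 mean [ 0.5274 -0.0523  0.1409] circ [ 0.526 -0.049] 0.031 rect [527.3 -48.8] [ 4. 61.] 6.0
s5 blue px [294. 240.] 334 zt 0.059 mean [ 0.4184 -0.0608  0.0566] circ [ 0.4195 -0.0592] 0.031 rect [419.4 -58.9] [60. 52.] 82.1
s5 blue px [399. 278.] 408 zt 0.058 mean [ 0.6483 -0.2215  0.0567] circ [ 0.6485 -0.2202] 0.031 rect [ 648.2 -220.9] [60. 53.] 71.4
s5 blue px [333. 306.] 496 zt 0.045 mean [ 0.4792 -0.2552  0.044 ] circ [ 0.4797 -0.2534] 0.058 rect [ 479.3 -255.8] [  7. 116.] 79.1
s5 blue px [377. 335.] 549 zt 0.064 mean [ 0.5518 -0.3597  0.0619] circ [ 0.5514 -0.3579] 0.029 rect [ 551.4 -358.6] [56. 54.] 72.5
[ 0.41797389 -0.05948362  0.08160898]
```

Emit:
{"fn": "drive_tool", "kwargs": {
  "deltas": [
    [0,0,0.3,0],
    [0,0,0.6,0],
    [0,0,0.9,0],
    [0,0,1,0],
    [0,0,1,0]
  ]
}}

```text
t: 18.55
eef_pos: [0.4176, -0.0593, -0.0185]
ee_rot: [-2.224, -2.217, 0.001]
wrist_force: [0.1, 0.2, 0.5]
width: 0.0854
grasp_force: 0.0
```

Emit:
{"fn": "drive_tool", "kwargs": {
  "deltas": [
    [0,0,0,0],
    [0,0,0,0],
    [0,0,0,0],
    [0,0,0,0],
    [0,0,0,0]
  ],
  "claw": 0
}}

```text
t: 19.18
eef_pos: [0.4189, -0.0594, -0.017]
ee_rot: [2.222, 2.218, 0.001]
wrist_force: [-1.6, -0.5, 5.5]
width: 0.0578
grasp_force: 31.8
```

Emit:
{"fn": "drive_tool", "kwargs": {
  "deltas": [
    [0,0,-0.2,0],
    [0,0,-0.5,0],
    [0,0,-0.8,0],
    [0,0,-1,0],
    [0,0,-1,0]
  ]
}}

```text
t: 19.8
eef_pos: [0.4195, -0.0593, 0.0834]
ee_rot: [2.221, 2.217, 0.003]
wrist_force: [1.2, 0.7, -0.8]
width: 0.0572
grasp_force: 32.7
```

Emit:
{"fn": "drive_tool", "kwargs": {
  "deltas": [
    [-0.3,0.05,0,0],
    [-0.65,0.1,0,0],
    [-1,0.12,0,0]
  ]
}}

```text
t: 20.18
eef_pos: [0.4293, -0.1594, 0.0807]
ee_rot: [-2.222, -2.219, 0.0]
wrist_force: [0.6, 0.4, -1.5]
width: 0.0577
grasp_force: 32.7
```

Emit:
{"fn": "drive_tool", "kwargs": {
  "deltas": [
    [-0.3,0.05,0,0],
    [-0.65,0.1,0,0],
    [-1,0.12,0,0]
  ]
}}

```text
t: 20.55
eef_pos: [0.4411, -0.2595, 0.0804]
ee_rot: [-2.222, -2.218, -0.0]
wrist_force: [-0.5, 0.3, -0.9]
width: 0.0577
grasp_force: 32.7
```

Emit:
{"fn": "drive_tool", "kwargs": {
  "deltas": [
    [-0.3,0.05,0,0],
    [-0.65,0.1,0,0],
    [-0.94,0.12,0,0],
    [-0.94,0.12,0,0],
    [-0.94,0.12,0,0]
  ]
}}

```text
t: 21.18
eef_pos: [0.4525, -0.3518, 0.0805]
ee_rot: [-2.222, -2.217, -0.001]
wrist_force: [-0.8, 0.6, -1.7]
width: 0.0574
grasp_force: 32.7
```

Emit:
{"fn": "drive_tool", "kwargs": {
  "deltas": [
    [0,0,0.3,0],
    [0,0,0.6,0],
    [0,0,0.85,0],
    [0,0,0.9,0],
    [0,0,0.93,0],
    [0,0,0.94,0],
    [0,0,0.94,0]
  ]
}}

```text
t: 22.05
eef_pos: [0.4538, -0.3534, -0.0114]
ee_rot: [2.223, 2.218, 0.0]
wrist_force: [-0.7, 0.3, -0.7]
width: 0.057
grasp_force: 32.7
```

Emit:
{"fn": "drive_tool", "kwargs": {
  "deltas": [
    [0,0,0,0],
    [0,0,0,0],
    [0,0,-0.05,0],
    [0,0,-0.3,0],
    [0,0,-0.65,0],
    [0,0,-1,0],
    [0,0,-1,0]
  ],
  "claw": 0.82
}}

```text
t: 22.92
eef_pos: [0.4552, -0.3549, 0.0915]
ee_rot: [2.219, 2.214, -0.0]
wrist_force: [0.9, 0.3, 0.9]
width: 0.0702
grasp_force: 0.0
```

Emit:
{"fn": "drive_tool", "kwargs": {
  "deltas": [
    [0.2,0.3,0,0],
    [0.4,0.65,0,0],
    [0.6,1,0,0]
  ]
}}

```text
t: 23.3
eef_pos: [0.5538, -0.2924, 0.087]
ee_rot: [-2.224, -2.218, 0.0]
wrist_force: [-0.2, -0.1, 0.4]
width: 0.07
grasp_force: 0.0
```

Emit:
{"fn": "drive_tool", "kwargs": {
  "deltas": [
    [0.25,0.3,0,0],
    [0.5,0.65,0,0],
    [0.7,0.96,0,0],
    [0.7,0.96,0,0],
    [0.7,0.96,0,0]
  ],
  "claw": 1
}}

```text
t: 23.92
eef_pos: [0.6486, -0.2232, 0.0868]
ee_rot: [-2.222, -2.218, 0.001]
wrist_force: [-0.2, -0.5, 0.9]
width: 0.0858
grasp_force: 0.0
```

```bash
python3 - <<'E'
from h import *
save('side','s6');blobs('s6','blue');blobs('s6','orange');print(sense()['eef_pos'])
save('wrist','w6');blobs('w6','blue')
E
```

```text
s6 blue px [214. 110.] 56 zt 0.087 mean [0.2364 0.5625 0.0863] circ [0.2367 0.5677] 0.013 rect [238.3 567.4] [25. 11.] 87.7
s6 blue px [335. 213.] 111 zt 0.141 mean [ 0.5254 -0.0326  0.1401] circ [ 0.5246 -0.0247] 0.055 rect [524.3 -24.7] [  4. 109.] 7.1
s6 blue px [399. 278.] 405 zt 0.059 mean [ 0.6481 -0.2219  0.0566] circ [ 0.6484 -0.2211] 0.031 rect [ 648.6 -220.8] [59. 53.] 70.3
s6 blue px [333. 306.] 494 zt 0.045 mean [ 0.4795 -0.2556  0.0439] circ [ 0.4797 -0.2539] 0.058 rect [ 479.4 -255.2] [  7. 116.] 78.9
s6 blue px [377. 335.] 559 zt 0.064 mean [ 0.5518 -0.3593  0.0616] circ [ 0.5526 -0.3583] 0.03 rect [ 551.6 -357.9] [57. 54.] 71.4
s6 blue px [332. 340.] 565 zt 0.064 mean [ 0.4548 -0.3544  0.0616] circ [ 0.4554 -0.3525] 0.03 rect [ 454.7 -353.9] [56. 55.] 78.6
s6 orange px [295. 179.] 77 zt 0.058 mean [0.4591 0.1941 0.0564] circ [0.4576 0.1957] 0.023 rect [459.8 195.6] [47. 10.] 88.3
[ 0.64843949 -0.22365165  0.08704833]
w6 blue px [ 61. 140.] 412 zt 0.043 mean [ 0.4677 -0.1735  0.0419] circ [ 0.4658 -0.1729] 0.023 rect [ 465.7 -173.2] [ 2. 45.] 79.6
w6 blue px [ 99. 143.
[... 193 characters left out ...]
94] 0.004 rect [ 499.1 -179.5] [2. 8.] 82.8
w6 blue px [ 94. 148.] 33 zt 0.043 mean [ 0.4926 -0.1779  0.0419] circ [ 0.4924 -0.1785] 0.004 rect [ 492.5 -178. ] [1. 8.] 73.8
w6 blue px [179. 200.] 1493 zt 0.044 mean [ 0.5436 -0.2135  0.0426] circ [ 0.5256 -0.2229] 0.042 rect [ 541.3 -219. ] [33. 83.] 14.0
w6 blue px [319. 209.] 5150 zt 0.057 mean [ 0.6478 -0.2171  0.0562] circ [ 0.6475 -0.2187] 0.029 rect [ 647.7 -218.8] [56. 55.] 63.6
w6 blue px [ 58. 347.] 265 zt 0.191 mean [ 0.5756 -0.2114  0.1914] circ [ 0.5756 -0.211 ] 0.002 rect [ 575.6 -211.1] [3. 1.] 28.2
w6 blue px [225. 357.] 634 zt 0.161 mean [ 0.6242 -0.2064  0.2001] circ [ 0.6172 -0.2201] 0.019 rect [ 614.5 -217.9] [37.  8.] 50.5
```

Emit:
{"fn": "drive_tool", "kwargs": {
  "deltas": [
    [0.04,0,0.3,0],
    [0.04,0,0.6,0],
    [0.04,0,0.9,0],
    [0.04,0,1,0],
    [0.04,0,1,0]
  ]
}}

```text
t: 24.65
eef_pos: [0.6487, -0.2198, -0.0125]
ee_rot: [-2.224, -2.217, 0.001]
wrist_force: [-0.0, -0.4, -0.3]
width: 0.0852
grasp_force: 0.0
```

Emit:
{"fn": "drive_tool", "kwargs": {
  "deltas": [
    [0,0,0.06,0],
    [0,0,0.06,0]
  ]
}}

```text
t: 24.9
eef_pos: [0.65, -0.2196, -0.0175]
ee_rot: [2.223, 2.218, 0.001]
wrist_force: [0.1, 0.0, 0.2]
width: 0.0857
grasp_force: 0.0
```

Emit:
{"fn": "drive_tool", "kwargs": {
  "deltas": [
    [0,0,0,0],
    [0,0,0,0],
    [0,0,0,0],
    [0,0,0,0],
    [0,0,0,0]
  ],
  "claw": 0
}}

```text
t: 25.52
eef_pos: [0.65, -0.2195, -0.0175]
ee_rot: [2.223, 2.219, 0.001]
wrist_force: [-0.5, 0.8, 5.6]
width: 0.0572
grasp_force: 32.6
```

Emit:
{"fn": "drive_tool", "kwargs": {
  "deltas": [
    [0,0,-0.2,0],
    [0,0,-0.5,0],
    [0,0,-0.8,0],
    [0,0,-1,0],
    [0,0,-1,0]
  ]
}}

```text
t: 26.15
eef_pos: [0.6507, -0.2198, 0.0831]
ee_rot: [2.222, 2.217, 0.002]
wrist_force: [0.4, -0.2, -0.8]
width: 0.0573
grasp_force: 32.4
```

Emit:
{"fn": "drive_tool", "kwargs": {
  "deltas": [
    [-0.3,-0.15,0,0],
    [-0.65,-0.3,0,0],
    [-1,-0.48,0,0]
  ]
}}

```text
t: 26.52
eef_pos: [0.6002, -0.3193, 0.0795]
ee_rot: [-2.221, -2.218, 0.001]
wrist_force: [0.1, 0.2, -1.0]
width: 0.0571
grasp_force: 32.5
```

Emit:
{"fn": "drive_tool", "kwargs": {
  "deltas": [
    [-0.3,-0.15,0,0],
    [-0.65,-0.3,0,0],
    [-1,-0.48,0,0],
    [-1,-0.48,0,0],
    [-1,-0.48,0,0]
  ]
}}

```text
t: 27.15
eef_pos: [0.5525, -0.4184, 0.0801]
ee_rot: [-2.222, -2.217, -0.001]
wrist_force: [0.1, 0.1, 0.2]
width: 0.0576
grasp_force: 32.5
```

Emit:
{"fn": "drive_tool", "kwargs": {
  "deltas": [
    [-0.09,0,0.3,0],
    [-0.09,0,0.6,0],
    [-0.09,0,0.85,0],
    [-0.09,0,0.9,0],
    [-0.09,0,0.92,0],
    [-0.09,0,0.93,0],
    [-0.09,0,0.93,0]
  ]
}}

```text
t: 28.02
eef_pos: [0.5538, -0.4286, -0.0101]
ee_rot: [2.222, 2.218, 0.0]
wrist_force: [0.9, 0.5, -1.6]
width: 0.0572
grasp_force: 32.5
```

Emit:
{"fn": "drive_tool", "kwargs": {
  "deltas": [
    [0,0,0,0],
    [0,0,0,0],
    [0,0,-0.05,0],
    [0,0,-0.3,0],
    [0,0,-0.65,0],
    [0,0,-1,0],
    [0,0,-1,0]
  ],
  "claw": 0.82
}}

```text
t: 28.9
eef_pos: [0.5552, -0.4301, 0.0933]
ee_rot: [2.218, 2.214, 0.0]
wrist_force: [-0.0, -0.6, 0.4]
width: 0.0703
grasp_force: 0.0
```

Emit:
{"fn": "drive_tool", "kwargs": {
  "deltas": [
    [0,0,-0.3,0],
    [0,0,-0.7,0],
    [0.3,0,-1,0],
    [0.6,0,-1,0],
    [1,0,-1,0]
  ]
}}

```text
t: 29.52
eef_pos: [0.5532, -0.3278, 0.1883]
ee_rot: [2.225, 2.218, 0.0]
wrist_force: [0.7, 0.3, -0.0]
width: 0.07
grasp_force: 0.0
```

Emit:
{"fn": "drive_tool", "kwargs": {
  "deltas": [
    [0.35,0,-0.2,0],
    [0.7,0,-0.5,0],
    [1,0,-0.8,0]
  ]
}}

```text
t: 29.9
eef_pos: [0.553, -0.2266, 0.2687]
ee_rot: [-2.222, -2.218, 0.0]
wrist_force: [0.3, 0.2, 0.0]
width: 0.0697
grasp_force: 0.0
```

Emit:
{"fn": "drive_tool", "kwargs": {
  "deltas": [
    [0.35,0,0,-0.02],
    [0.7,0,0,-0.06],
    [1,0,0,-0.0833]
  ],
  "claw": 1
}}

```text
t: 30.28
eef_pos: [0.5534, -0.1268, 0.2682]
ee_rot: [-2.078, -2.355, 0.0]
wrist_force: [0.5, -0.5, 1.0]
width: 0.0853
grasp_force: 0.0
```

Emit:
{"fn": "drive_tool", "kwargs": {
  "deltas": [
    [0.35,0,0,0],
    [0.7,0,0,0],
    [1,0.1,0,0],
    [1,0.1,0,0],
    [1,0.1,0,0]
  ]
}}

```text
t: 30.9
eef_pos: [0.5512, -0.028, 0.2683]
ee_rot: [-2.08, -2.354, 0.001]
wrist_force: [-1.0, 0.9, 0.4]
width: 0.0854
grasp_force: 0.0
```

```bash
python3 - <<'E'
from fit import *
s=sense();print(s['eef_pos'],s['ee_rot'])
save('side','s7');save('scene','c7');im,W=save('wrist','w7');blobs('s7','blue');blobs('s7','orange')
for F in (['c7'],['s7'],['w7']):
    P,C=pts(F)
    b=box(P,.48,.66,-.12,.08,.125,.165)&(C.min(1)>80);Q=P[b]
    if len(Q)>50:print(F,'top',len(Q),rect(Q))
    b=box(P,.53,.60,-.12,.1,.172,.21)&(C.max(1)<90);Q=P[b]
    if len(Q)>20:
        Q=Q[Q[:,2]>np.percentile(Q[:,2],97)-.012]
        v=np.linalg.svd(Q-Q.mean(0),full_matrices=False)[2][0];t=(Q-Q.mean(0))@v
        print('handle',len(Q),rect(Q),'zmax',np.percentile(Q[:,2],[50,97]).round(4),'yaw',np.arctan2(-v[0]*np.sign(v[1]),abs(v[1])).round(4),(Q.mean(0)+v*(t.min()+t.max())/2).round(4))
E
```

```text
[ 0.55120945 -0.0279811   0.26827155] [-2.08022085e+00 -2.35356326e+00  1.05800336e-03]
s7 blue px [214. 110.] 55 zt 0.086 mean [0.2366 0.563  0.0858] circ [0.2369 0.5728] 0.016 rect [234.3 572. ] [ 9. 32.] 17.3
s7 blue px [335. 213.] 110 zt 0.142 mean [ 0.5249 -0.0317  0.1405] circ [ 0.5243 -0.0257] 0.054 rect [524.2 -25.7] [  4. 107.] 7.1
s7 blue px [333. 306.] 495 zt 0.045 mean [ 0.4781 -0.255   0.0444] circ [ 0.4794 -0.2554] 0.058 rect [ 479.4 -255.5] [  6. 116.] 79.8
s7 blue px [377. 335.] 552 zt 0.064 mean [ 0.5516 -0.3597  0.0617] circ [ 0.5526 -0.3594] 0.029 rect [ 551.7 -358.5] [56. 54.] 74.1
s7 blue px [335. 337.] 558 zt 0.064 mean [ 0.4614 -0.3478  0.0617] circ [ 0.4623 -0.3465] 0.029 rect [ 461.6 -346.6] [55. 54.] 76.3
s7 blue px [388. 366.] 648 zt 0.063 mean [ 0.5543 -0.4298  0.0615] circ [ 0.554  -0.4287] 0.029 rect [ 554.6 -428.7] [57. 56.] 4.1
s7 orange px [295. 179.] 73 zt 0.058 mean [0.459  0.1938 0.0569] circ [0.4593 0.1969] 0.023 rect [459. 197.] [46. 10.] 87.3
['c7'] top 1072 [array([576.2, -17.3]), array([111.9, 137.9]), np.float64(7.2)]
handle 149 [array([562.2, -19.6]), array([ 16. , 113.7]), np.float64(7.4)] zmax [0.1911 0.1957] yaw 0.1238 [ 0.5642 -0.0193  0.1907]
['s7'] top 1404 [array([575.7, -19.4]), array([105.3, 134.1]), np.float64(7.9)]
handle 189 [array([561.7, -21.3]), array([ 14.5, 111.4]), np.float64(7.8)] zmax [0.194  0.1971] yaw 0.1316 [ 0.5608 -0.0215  0.1935]
['w7'] top 12178 [array([574.7, -16.4]), array([109.5, 128.3]), np.float64(7.2)]
handle 2178 [array([561.2, -17.4]), array([ 13.9, 111. ]), np.float64(7.2)] zmax [0.1939 0.1957] yaw 0.1242 [ 0.5608 -0.0175  0.1935]
```

View pics/w7.png

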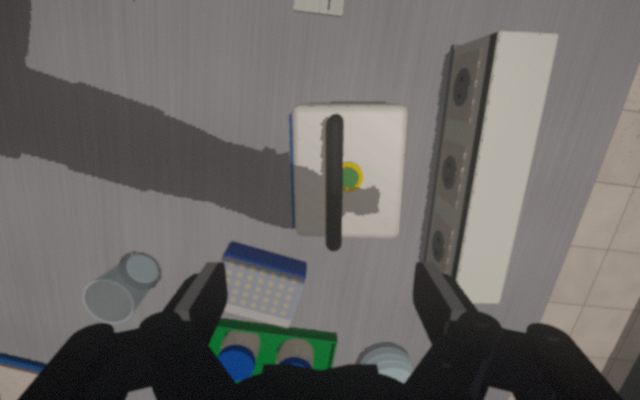

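The wrist view shows the handle along (335,180), unobstructed, with the trunking behind it at right. Next I'll grasp the handle.

Emit:
{"fn": "drive_tool", "kwargs": {
  "deltas": [
    [0.08,0.11,0.2,0],
    [0.08,0.11,0.4,0],
    [0.08,0.11,0.7,0],
    [0.08,0.11,0.95,0],
    [0.08,0.11,1,0]
  ]
}}

```text
t: 31.68
eef_pos: [0.56, -0.019, 0.167]
ee_rot: [-2.08, -2.35, 0.003]
wrist_force: [0.5, 0.4, 0.6]
width: 0.0854
grasp_force: 0.0
```

Emit:
{"fn": "drive_tool", "kwargs": {
  "deltas": [
    [0,0,0.15,0],
    [0,0,0.3,0],
    [0,0,0.34,0],
    [0,0,0.34,0]
  ]
}}

```text
t: 32.17
eef_pos: [0.5612, -0.0183, 0.1346]
ee_rot: [-2.08, -2.353, 0.0]
wrist_force: [-0.8, 0.4, 0.7]
width: 0.0855
grasp_force: 0.0
```

Emit:
{"fn": "drive_tool", "kwargs": {
  "deltas": [
    [0,0,0,0],
    [0,0,0,0],
    [0,0,0,0],
    [0,0,0,0],
    [0,0,0,0],
    [0,0,0,0]
  ],
  "claw": 0,
  "grip_force": 30
}}

```text
t: 32.92
eef_pos: [0.5616, -0.0184, 0.135]
ee_rot: [2.08, 2.353, 0.001]
wrist_force: [-0.4, 0.5, 1.0]
width: 0.0127
grasp_force: 29.2
```

Emit:
{"fn": "drive_tool", "kwargs": {
  "deltas": [
    [0,0.064,-0.02,0],
    [0,0.127,-0.042,0],
    [0,0.22,-0.066,0],
    [0,0.322,-0.09,0],
    [0,0.42,-0.106,0],
    [0,0.52,-0.118,0],
    [0,0.52,-0.118,0]
  ]
}}

```text
t: 33.8
eef_pos: [0.6141, -0.0118, 0.1465]
ee_rot: [2.08, 2.354, 0.001]
wrist_force: [-2.3, -0.1, 2.9]
width: 0.0125
grasp_force: 31.0
```

Emit:
{"fn": "drive_tool", "kwargs": {
  "deltas": [
    [0,0.1,-0.006,0],
    [0,0.2,-0.008,0],
    [0,0.3,-0.004,0],
    [0,0.4,0.002,0],
    [0,0.4,0.002,0]
  ]
}}

```text
t: 34.42
eef_pos: [0.6538, -0.007, 0.1459]
ee_rot: [2.08, 2.354, 0.001]
wrist_force: [-0.5, 0.7, 0.2]
width: 0.013
grasp_force: 31.2
```

Emit:
{"fn": "drive_tool", "kwargs": {
  "deltas": [
    [0,0.1,0.015,0],
    [0,0.199,0.03,0],
    [0,0.25,0.04,0],
    [0,0.298,0.052,0],
    [0,0.298,0.052,0]
  ]
}}

```text
t: 35.05
eef_pos: [0.6826, -0.0034, 0.141]
ee_rot: [2.081, 2.354, 0.0]
wrist_force: [0.3, -0.3, 1.3]
width: 0.0129
grasp_force: 31.1
```

Emit:
{"fn": "drive_tool", "kwargs": {
  "deltas": [
    [0,0.03,0.008,0],
    [0,0.05,0.014,0],
    [0,0.05,0.014,0]
  ]
}}

```text
t: 35.42
eef_pos: [0.6875, -0.0028, 0.1399]
ee_rot: [2.081, 2.354, 0.001]
wrist_force: [-0.6, 0.2, 1.8]
width: 0.0129
grasp_force: 31.0
```

Emit:
{"fn": "drive_tool", "kwargs": {
  "deltas": [
    [0,0.02,0.006,0],
    [0,0.03,0.009,0],
    [0,0.03,0.009,0]
  ]
}}

```text
t: 35.8
eef_pos: [0.6891, -0.0022, 0.1394]
ee_rot: [-2.08, -2.353, 0.001]
wrist_force: [-4.8, 0.1, 5.3]
width: 0.0129
grasp_force: 31.5
```

Emit:
{"fn": "drive_tool", "kwargs": {
  "deltas": [
    [0,0.015,0.004,0],
    [0,0.02,0.006,0],
    [0,0.02,0.006,0]
  ]
}}

```text
t: 36.17
eef_pos: [0.6901, -0.0015, 0.139]
ee_rot: [-2.079, -2.352, 0.002]
wrist_force: [-8.1, 1.3, 7.3]
width: 0.0132
grasp_force: 32.2
```

Emit:
{"fn": "drive_tool", "kwargs": {
  "deltas": [
    [0,-0.02,-0.006,0],
    [0,-0.025,-0.007,0],
    [0,-0.025,-0.007,0]
  ]
}}

```text
t: 36.55
eef_pos: [0.6895, -0.0022, 0.1391]
ee_rot: [-2.08, -2.353, -0.0]
wrist_force: [-3.3, 2.0, 4.2]
width: 0.013
grasp_force: 31.6
```

Emit:
{"fn": "drive_tool", "kwargs": {
  "deltas": [
    [0,0,0,0],
    [0,0,0,0],
    [0,0,0,0],
    [0,0,-0.1,0],
    [0,0,-0.3,0],
    [0,0,-0.6,0],
    [0,0,-1,0],
    [0,0,-1,0]
  ],
  "claw": 0.5
}}

```text
t: 37.55
eef_pos: [0.6918, -0.0028, 0.2441]
ee_rot: [2.076, 2.349, 0.007]
wrist_force: [1.5, 0.4, 0.6]
width: 0.0428
grasp_force: 0.0
```

```bash
python3 - <<'E'
from fit import *
print(sense()['eef_pos'])
im,W=save('scene','c8');im2,W2=save('side','s8');blobs('s8','blue');blobs('s8','orange')
cv2.imwrite('pics/v8.png',np.hstack([cv2.resize(im[150:280,270:430],(400,325)),cv2.resize(im2[130:270,260:420],(400,325))])[:,:,::-1])
for f in['c8','s8']:
    P,C=pts([f]);b=box(P,.45,.62,.13,.28,.003,.012)&(C.min(1)>115);print(f,'blade',b.sum(),rect(P[b]))
    b=box(P,.62,.78,-.12,.1,.165,.25)&(C.max(1)<90);Q=P[b];Q=Q[Q[:,2]>np.percentile(Q[:,2],97)-.012];v=np.linalg.svd(Q-Q.mean(0),full_matrices=False)[2][0];print('handle',rect(Q),Q.mean(0),np.arctan2(-v[0]*np.sign(v[1]),abs(v[1])))
E
```

```text
[ 0.69176615 -0.00277516  0.2441028 ]
s8 blue px [214. 110.] 54 zt 0.086 mean [0.2362 0.5644 0.0853] circ [0.2349 0.5705] 0.016 rect [234.8 570.4] [ 9. 31.] 19.0
s8 blue px [369. 193.] 353 zt 0.178 mean [ 0.6284 -0.0223  0.1764] circ [ 0.6282 -0.0109] 0.057 rect [626.5 -11.1] [  8. 113.] 6.8
s8 blue px [333. 306.] 496 zt 0.045 mean [ 0.4817 -0.2556  0.0433] circ [ 0.4799 -0.2529] 0.058 rect [ 479.3 -255.6] [  8. 116.] 78.8
s8 blue px [377. 335.] 552 zt 0.064 mean [ 0.5515 -0.36    0.0617] circ [ 0.5522 -0.3585] 0.029 rect [ 551.4 -359. ] [57. 54.] 73.6
s8 blue px [335. 337.] 558 zt 0.064 mean [ 0.4614 -0.3479  0.0616] circ [ 0.4623 -0.3463] 0.029 rect [ 461.6 -346.9] [55. 55.] 39.9
s8 blue px [388. 366.] 649 zt 0.063 mean [ 0.5543 -0.43    0.0614] circ [ 0.5548 -0.4292] 0.029 rect [ 554.5 -428.6] [57. 56.] 70.8
s8 orange px [295. 179.] 77 zt 0.057 mean [0.4593 0.192  0.0562] circ [0.4601 0.1923] 0.023 rect [459.1 192.3] [11. 46.] 0.4
c8 blade 132 [array([529.3, 214.3]), array([ 74., 140.]), np.float64(89.8)]
handle [array([689.8,  -2.9]), array([ 16.8, 116.8]), np.float64(4.3)] [ 0.69180686 -0.01017395  0.19601199] 0.09373590870675932
s8 blade 623 [array([535.2, 204.5]), array([169.2, 148.8]), np.float64(0.8)]
handle [array([687.8,  -4.5]), array([ 18.9, 113.5]), np.float64(5.4)] [ 0.6879562  -0.01054159  0.19843668] 0.11596569436149289
```

View pics/v8.png

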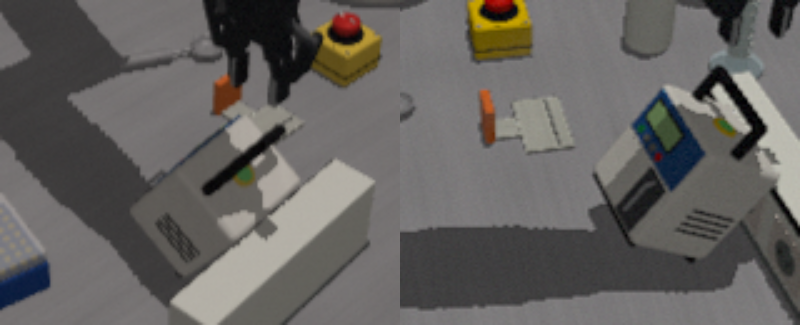

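The scene crop shows the analyser leaning back on the trunking by itself. The side crop shows the plate at (520,120) with its grip at (487,117). Next I'll go above the plate for a precise look.

Emit:
{"fn": "drive_tool", "kwargs": {
  "deltas": [
    [0.2,-0.3,0,0],
    [0.5,-0.65,0,0],
    [0.8,-1,0,0],
    [0.94,-1,0,0]
  ]
}}

```text
t: 38.15
eef_pos: [0.5754, 0.0797, 0.2382]
ee_rot: [-2.078, -2.353, 0.003]
wrist_force: [0.5, -0.3, 0.4]
width: 0.043
grasp_force: 0.0
```

Emit:
{"fn": "drive_tool", "kwargs": {
  "deltas": [
    [0.3,-0.35,0.1,0.02],
    [0.6,-0.7,0.3,0.06],
    [0.94,-1,0.5,0.0833],
    [0.94,-1,0.5,0.0833],
    [0.94,-1,0.5,0.0833]
  ],
  "claw": 1
}}

```text
t: 38.78
eef_pos: [0.4691, 0.1596, 0.1889]
ee_rot: [2.223, 2.219, 0.001]
wrist_force: [0.6, 0.5, -0.1]
width: 0.0854
grasp_force: 0.0
```

```bash
python3 - <<'E'
from fit import *
s=sense();print(s['eef_pos'],s['ee_rot'])
im,W=save('wrist','w9');blobs('w9','orange')
P,C=pts(['w9'])
b=box(P,.42,.5,.13,.26,.045,.07)&(C[:,0]>C[:,2]*1.8);Q=P[b];v=np.linalg.svd(Q[:,:2]-Q[:,:2].mean(0))[2][0];print('grip',b.sum(),rect(Q),np.arctan2(-v[0]*np.sign(v[1]),abs(v[1])))
b=box(P,.45,.6,.12,.27,.0035,.012);print('blade',b.sum(),rect(P[b]),np.median(C[b],0))
b&=(C.min(1)>120);print('blade',b.sum(),rect(P[b]))
cv2.imwrite('pics/w9.png',im[:,:,::-1])
E
```

```text
[0.4690887  0.159565   0.18894665] [2.22258461e+00 2.21945238e+00 6.48409489e-04]
w9 orange px [309. 142.] 538 zt 0.057 mean [0.4585 0.1981 0.0558] circ [0.4582 0.1962] 0.023 rect [458.4 196.1] [44. 11.] 89.4
grip 589 [array([458. , 196.3]), array([45.1, 11.5]), np.float64(89.6)] 0.005827544730473115
blade 6037 [array([505.6, 195.7]), array([101.8, 100.2]), np.float64(0.1)] [164. 160. 150.]
blade 5688 [array([510.8, 196.5]), array([98.8, 91.5]), np.float64(89.9)]
```

View pics/w9.png

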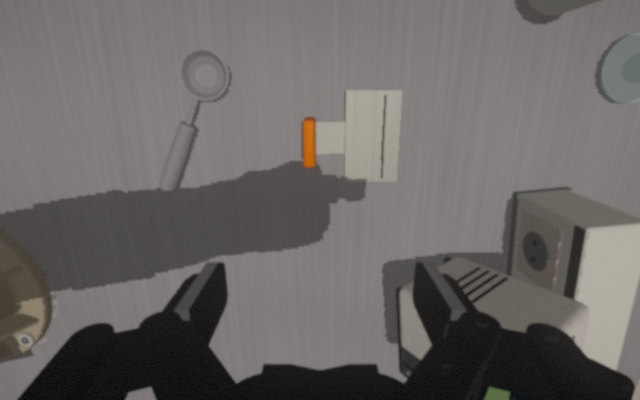

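The wrist view shows the plate grip at (309,142) square to the tool, and the spoon is clear. Next I'll grip the plate.

Emit:
{"fn": "drive_tool", "kwargs": {
  "deltas": [
    [0.2,-0.108,0.1,0],
    [0.36,-0.108,0.4,0],
    [0.36,-0.108,0.7,0],
    [0.36,-0.108,1,0],
    [0.36,-0.108,1,0]
  ]
}}

```text
t: 39.45
eef_pos: [0.457, 0.1946, 0.0872]
ee_rot: [-2.224, -2.216, 0.005]
wrist_force: [-0.2, -0.3, -0.1]
width: 0.0853
grasp_force: 0.0
```

Emit:
{"fn": "drive_tool", "kwargs": {
  "deltas": [
    [0,0,0.3,0],
    [0,0,0.6,0],
    [0,0,0.9,0],
    [0,0,0.97,0],
    [0,0,0.97,0]
  ]
}}

```text
t: 40.08
eef_pos: [0.4586, 0.1955, -0.0071]
ee_rot: [2.224, 2.218, 0.001]
wrist_force: [-0.1, -0.1, 0.3]
width: 0.0852
grasp_force: 0.0
```

Emit:
{"fn": "drive_tool", "kwargs": {
  "deltas": [
    [0,0,0,0],
    [0,0,0,0],
    [0,0,0,0],
    [0,0,0,0],
    [0,0,0,0],
    [0,0,0,0]
  ],
  "claw": 0,
  "grip_force": 60
}}

```text
t: 40.83
eef_pos: [0.458, 0.1957, -0.0076]
ee_rot: [2.223, 2.219, 0.002]
wrist_force: [1.1, -1.1, 3.7]
width: 0.0111
grasp_force: 59.7
```

Emit:
{"fn": "drive_tool", "kwargs": {
  "deltas": [
    [0,0,-0.1,0],
    [0,0,-0.2,0],
    [0,0,-0.2,0],
    [0,0,-0.2,0]
  ]
}}

```text
t: 41.32
eef_pos: [0.4573, 0.1956, 0.012]
ee_rot: [-2.224, -2.219, -0.0]
wrist_force: [-1.3, -0.6, -1.6]
width: 0.0113
grasp_force: 59.0
```

Emit:
{"fn": "drive_tool", "kwargs": {
  "deltas": [
    [0,-0.2,0,0],
    [-0.2,-0.4,0,0],
    [-0.5,-0.4,0,0],
    [-0.75,-0.4,0,0]
  ]
}}

```text
t: 41.82
eef_pos: [0.4165, 0.1199, 0.0117]
ee_rot: [-2.223, -2.22, 0.001]
wrist_force: [0.3, 0.4, -1.3]
width: 0.0112
grasp_force: 59.1
```

Emit:
{"fn": "drive_tool", "kwargs": {
  "deltas": [
    [-0.25,0,0,0],
    [-0.5,0,0,0],
    [-0.75,0,0,0]
  ]
}}

```text
t: 42.2
eef_pos: [0.4167, 0.0449, 0.0117]
ee_rot: [-2.223, -2.219, 0.0]
wrist_force: [-0.2, -0.5, -1.2]
width: 0.011
grasp_force: 59.1
```

Emit:
{"fn": "drive_tool", "kwargs": {
  "deltas": [
    [-0.25,0,0,-0.03],
    [-0.5,0,0,-0.06],
    [-0.75,0,0,-0.08],
    [-0.75,0,0,-0.08],
    [-0.75,0,0,-0.08]
  ]
}}

```text
t: 42.82
eef_pos: [0.4165, -0.029, 0.0118]
ee_rot: [-2.087, -2.347, -0.0]
wrist_force: [0.3, 1.3, -1.5]
width: 0.0109
grasp_force: 59.0
```

```bash
python3 - <<'E'
from fit import *
s=sense();print(s['eef_pos'],s['ee_rot'])
im,W=save('side','s10');im2,_=save('wrist','w10')
P,C=pts(['s10']);b=box(P,.44,.58,-.12,.08,.015,.04)&(C.min(1)>90);print('blade side',b.sum(),rect(P[b]),np.median(P[b],0))
cv2.imwrite('pics/v10.png',np.hstack([cv2.resize(im[150:290,240:400],(400,350)),cv2.resize(im2,(400,350))])[:,:,::-1])
E
```

```text
[ 0.41653952 -0.02897696  0.01176559] [-2.08671988e+00 -2.34727135e+00 -2.79756166e-05]
blade side 579 [array([478.6, -21. ]), array([ 73.1, 102.8]), np.float64(6.9)] [ 0.4862527  -0.01899873  0.02606359]
```

View pics/v10.png

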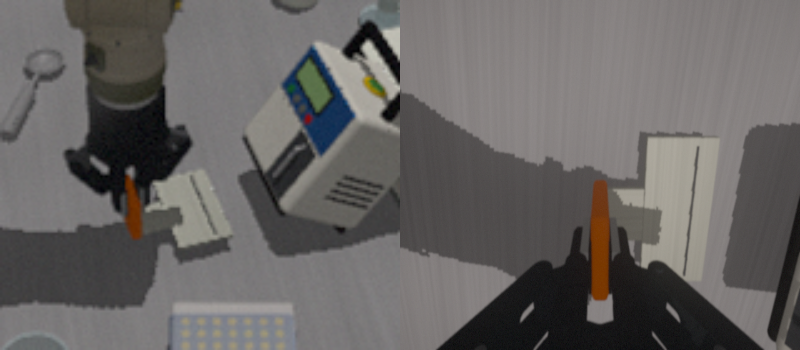

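Emit:
{"fn": "drive_tool", "kwargs": {
  "deltas": [
    [-0.02,0.15,0,0],
    [-0.04,0.3,0,0],
    [-0.06,0.45,0,0],
    [-0.073,0.57,0,0],
    [-0.073,0.57,0.1,0],
    [-0.073,0.57,0.17,0],
    [-0.073,0.57,0.17,0]
  ]
}}

```text
t: 43.8
eef_pos: [0.4726, -0.0296, -0.0062]
ee_rot: [-2.085, -2.346, 0.002]
wrist_force: [0.3, -0.1, -1.8]
width: 0.0113
grasp_force: 59.0
```

Emit:
{"fn": "drive_tool", "kwargs": {
  "deltas": [
    [0,0,0.01,0],
    [0,0,0.02,0],
    [0,0,0.02,0],
    [0,0,0.02,0]
  ]
}}

```text
t: 44.3
eef_pos: [0.4746, -0.03, -0.0069]
ee_rot: [2.086, 2.348, 0.0]
wrist_force: [1.0, -0.1, -0.7]
width: 0.0109
grasp_force: 59.0
```

```bash
python3 - <<'E'
from fit import *
s=sense();print(s['eef_pos'],s['ee_rot'],s['wrist_force'])
im,W=save('side','s11');P,C=pts(['s11']);b=box(P,.44,.62,-.12,.08,.003,.02)&(C.min(1)>90);print('blade side',b.sum(),rect(P[b]),np.median(P[b],0))
E
```

```text
[ 0.4745604  -0.0299527  -0.00685054] [2.08645283e+00 2.34829691e+00 3.85348486e-04] [ 1.0026192 -0.1286204 -0.6738148]
blade side 493 [array([526.8, -25.9]), array([187.3, 171.7]), np.float64(90.0)] [ 0.53532807 -0.02959824  0.00726056]
```

Emit:
{"fn": "drive_tool", "kwargs": {
  "deltas": [
    [0,0,0,0],
    [0,0,0,0],
    [0,0,0,0],
    [0,0,-0.1,0],
    [0,0,-0.3,0],
    [0,0,-0.6,0],
    [0,0,-1,0],
    [0,0,-1,0]
  ],
  "claw": 0.4
}}

```text
t: 45.35
eef_pos: [0.4773, -0.0305, 0.0967]
ee_rot: [2.082, 2.344, 0.005]
wrist_force: [0.8, -0.3, 0.2]
width: 0.034
grasp_force: 0.0
```

Emit:
{"fn": "drive_tool", "kwargs": {
  "deltas": [
    [0,0,-0.3,0],
    [0,0,-0.6,0],
    [0,0,-1,0],
    [0,0,-1,0]
  ]
}}

```text
t: 45.85
eef_pos: [0.4762, -0.0303, 0.1955]
ee_rot: [2.084, 2.345, 0.004]
wrist_force: [-0.0, -0.6, -0.3]
width: 0.0341
grasp_force: 0.0
```

Emit:
{"fn": "drive_tool", "kwargs": {
  "deltas": [
    [0,0,-0.3,0],
    [0,0,-0.6,0],
    [0,0.3,-0.7,0],
    [0,0.6,-0.7,0],
    [0,0.6,-0.7,0]
  ]
}}

```text
t: 46.48
eef_pos: [0.5348, -0.0227, 0.2608]
ee_rot: [-2.084, -2.348, 0.002]
wrist_force: [-0.6, 0.1, -0.7]
width: 0.0342
grasp_force: 0.0
```

```bash
python3 - <<'E'
from fit import *
s=sense();print(s['eef_pos'],s['ee_rot'])
im2,_=save('side','s12');im3,_=save('scene','c12')
im,W=save('wrist','w12');blobs('s12','orange');blobs('w12','orange')
for f in['w12','s12','c12']:
    P,C=pts([f])
    b=box(P,.62,.78,-.12,.1,.165,.22)&(C.max(1)<95);Q=P[b]
    if len(Q)>30: Q=Q[Q[:,2]>np.percentile(Q[:,2],97)-.012];v=np.linalg.svd(Q-Q.mean(0),full_matrices=False)[2][0];print(f,'handle',len(Q),rect(Q),np.percentile(Q[:,2],97),np.arctan2(-v[0]*np.sign(v[1]),abs(v[1])))
    b=box(P,.43,.51,-.12,.08,.045,.07)&(C[:,0]>C[:,2]*1.8);Q=P[b]
    if len(Q)>30: v=np.linalg.svd(Q[:,:2]-Q[:,:2].mean(0))[2][0];print(f,'grip',rect(Q),np.arctan2(-v[0]*np.sign(v[1]),abs(v[1])))
    b=box(P,.44,.6,-.12,.08,.0035,.012)&(C.min(1)>110);print(f,'blade',b.sum(),rect(P[b]))
cv2.imwrite('pics/v12.png',np.hstack([cv2.resize(im[:,:],(480,350)),cv2.resize(im2[150:290,270:398],(320,350))])[:,:,::-1])
E
```

```text
[ 0.53484284 -0.0226826   0.26079485] [-2.08442738e+00 -2.34757278e+00  1.70732042e-03]
s12 orange px [315. 235.] 74 zt 0.058 mean [ 0.476  -0.0375  0.057 ] circ [ 0.4762 -0.0348] 0.019 rect [475.8 -34.8] [10. 38.] 7.6
w12 orange px [273. 163.] 459 zt 0.057 mean [ 0.4748 -0.0291  0.0559] circ [ 0.4752 -0.0284] 0.022 rect [474.4 -28.4] [11. 43.] 6.6
w12 handle 2595 [array([684.8,  -2.6]), array([ 16. , 110.6]), np.float64(6.4)] 0.2003400017760624 0.11494950206412495
w12 grip [array([474.1, -29.1]), array([12.2, 44.4]), np.float64(8.6)] 0.12237132215361263
w12 blade 1743 [array([517. , -25.1]), array([ 73. , 100.6]), np.float64(6.8)]
s12 handle 188 [array([687.3,  -5.9]), array([ 19.3, 112.8]), np.float64(6.1)] 0.2019543653940485 0.11533084861894646
s12 grip [array([474.7, -32.3]), array([12.4, 43.6]), np.float64(3.6)] 0.09194597000566924
s12 blade 335 [array([512.9, -18.6]), array([137.6, 213. ]), np.float64(10.2)]
c12 handle 159 [array([689.7,  -6.5]), array([ 15.4, 110.9]), np.float64(5.5)] 0.2007622104957196 0.10662650625588338
c12 grip [array([474.8, -31.4]), array([15.5, 45.4]), np.float64(6.2)] 0.10290123862119308
c12 blade 34 [array([515.9, -29.9]), array([ 42.4, 231.7]), np.float64(34.2)]
```

View pics/v12.png

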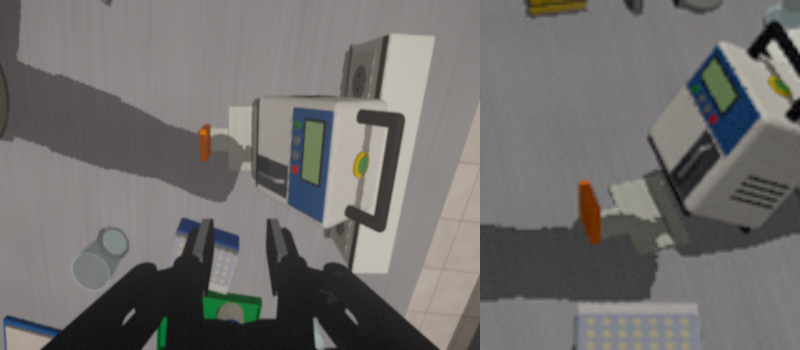

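The wrist view shows the plate squarely under the raised front, with its grip at (205,142) and the blade going under the middle. The handle bar is at (390,170). Next I'll regrip the handle.

Emit:
{"fn": "drive_tool", "kwargs": {
  "deltas": [
    [0,0.25,0,0],
    [0,0.5,0,0],
    [0.02,0.78,0,0]
  ],
  "claw": 0.55
}}

```text
t: 47.0
eef_pos: [0.6108, -0.0118, 0.2631]
ee_rot: [-2.087, -2.348, 0.0]
wrist_force: [-0.6, -0.3, -0.1]
width: 0.0472
grasp_force: 0.0
```

Emit:
{"fn": "drive_tool", "kwargs": {
  "deltas": [
    [0,0.25,0,0],
    [0,0.5,0,0],
    [0,0.77,0,0],
    [0,0.77,0,0],
    [0,0.77,0.2,0],
    [0,0.77,0.4,0],
    [0,0.77,0.4,0]
  ]
}}

```text
t: 47.88
eef_pos: [0.6853, -0.0027, 0.2216]
ee_rot: [-2.085, -2.346, 0.004]
wrist_force: [-0.4, 0.1, -0.1]
width: 0.047
grasp_force: 0.0
```

```bash
python3 - <<'E'
from fit import *
s=sense();print(s['eef_pos'])
for f,n in[('w13','wrist'),('s13','side')]:
    save(n,f);P,C=pts([f])
    for z0 in(.188,.192,.196):
        b=box(P,.66,.72,-.06,.06,z0,.206)&(C.max(1)<95);Q=P[b]
        if len(Q)>20: print(f,z0,len(Q),Q[:,0].min(),Q[:,0].max(),rect(Q),np.percentile(Q[:,2],[50,95]))
E
```

```text
[ 0.68532886 -0.00267034  0.22162819]
w13 0.188 3311 0.6716731623268903 0.7007686629152458 [array([686.4,  -2. ]), array([ 18.8, 111.2]), np.float64(6.1)] [0.19856719 0.20020351]
w13 0.192 3184 0.6744275058020867 0.7007686629152458 [array([687.7,  -1.9]), array([ 15.7, 111.1]), np.float64(6.3)] [0.19863606 0.20021721]
w13 0.196 2806 0.6769175422401252 0.7000993235652488 [array([688.6,  -2.2]), array([ 13.2, 110.3]), np.float64(6.5)] [0.19884313 0.20026099]
s13 0.188 189 0.673068135237284 0.7013851396656869 [array([687.1,  -4.6]), array([ 18.6, 110. ]), np.float64(5.5)] [0.19881554 0.20254876]
s13 0.192 175 0.6752004599555559 0.7013851396656869 [array([688.1,  -4.4]), array([ 15.1, 109.7]), np.float64(6.4)] [0.19919965 0.2026035 ]
s13 0.196 146 0.6780106787022983 0.6994459687656346 [array([688.9,  -4.3]), array([ 12.9, 109.6]), np.float64(5.9)] [0.19981185 0.20262853]
```

Emit:
{"fn": "drive_tool", "kwargs": {
  "deltas": [
    [0,0.03,0.2,0],
    [0,0.03,0.45,0],
    [0,0.03,0.7,0],
    [0,0.03,0.825,0],
    [0,0.03,0.825,0]
  ]
}}

```text
t: 48.6
eef_pos: [0.6903, -0.0023, 0.1405]
ee_rot: [-2.086, -2.348, 0.001]
wrist_force: [-1.0, -0.2, -0.2]
width: 0.0468
grasp_force: 0.0
```

Emit:
{"fn": "drive_tool", "kwargs": {
  "deltas": [
    [0,0,0,0],
    [0,0,0,0],
    [0,0,0,0],
    [0,0,0,0],
    [0,0,0,0],
    [0,0,0,0]
  ],
  "claw": 0,
  "grip_force": 30
}}

```text
t: 49.35
eef_pos: [0.6903, -0.0021, 0.1416]
ee_rot: [2.086, 2.349, 0.0]
wrist_force: [-4.9, 1.1, 5.3]
width: 0.0128
grasp_force: 29.9
```

Emit:
{"fn": "drive_tool", "kwargs": {
  "deltas": [
    [0,-0.08,-0.022,0],
    [0,-0.166,-0.041,0],
    [0,-0.265,-0.058,0],
    [0,-0.365,-0.071,0],
    [0,-0.465,-0.079,0],
    [0,-0.565,-0.081,0],
    [0,-0.665,-0.079,0],
    [0,-0.765,-0.073,0]
  ]
}}

```text
t: 50.35
eef_pos: [0.6135, -0.0113, 0.1474]
ee_rot: [-2.086, -2.348, 0.001]
wrist_force: [0.4, -1.2, 3.0]
width: 0.013
grasp_force: 32.0
```

Emit:
{"fn": "drive_tool", "kwargs": {
  "deltas": [
    [0,-0.07,0.008,0],
    [0,-0.13,0.017,0],
    [0,-0.198,0.028,0],
    [0,-0.25,0.038,0],
    [0,-0.297,0.05,0],
    [0,-0.297,0.05,0]
  ]
}}

```text
t: 51.1
eef_pos: [0.5847, -0.0147, 0.1425]
ee_rot: [-2.086, -2.348, 0.0]
wrist_force: [0.3, -0.2, -0.3]
width: 0.0128
grasp_force: 31.7
```

Emit:
{"fn": "drive_tool", "kwargs": {
  "deltas": [
    [0,-0.02,0.005,0],
    [0,-0.04,0.011,0],
    [0,-0.06,0.016,0],
    [0,-0.06,0.016,0]
  ]
}}

```text
t: 51.6
eef_pos: [0.5791, -0.0155, 0.1412]
ee_rot: [-2.087, -2.348, -0.0]
wrist_force: [0.4, 0.4, 1.4]
width: 0.0129
grasp_force: 31.7
```

Emit:
{"fn": "drive_tool", "kwargs": {
  "deltas": [
    [0,-0.015,0.004,0],
    [0,-0.03,0.008,0],
    [0,-0.03,0.008,0]
  ]
}}

```text
t: 51.98
eef_pos: [0.5759, -0.0158, 0.1402]
ee_rot: [-2.086, -2.348, 0.001]
wrist_force: [-1.2, 0.1, 0.7]
width: 0.013
grasp_force: 31.8
```

Emit:
{"fn": "drive_tool", "kwargs": {
  "deltas": [
    [0,-0.01,0.003,0],
    [0,-0.02,0.006,0],
    [0,-0.02,0.006,0]
  ]
}}

```text
t: 52.35
eef_pos: [0.5742, -0.016, 0.1397]
ee_rot: [-2.086, -2.348, -0.0]
wrist_force: [0.0, -0.0, -0.5]
width: 0.0128
grasp_force: 31.7
```

```bash
python3 - <<'E'
from fit import *
print(sense()['wrist_force'],sense()['eef_pos'])
for f,n in[('s14','side'),('c14','scene')]:
    save(n,f);P,C=pts([f]);b=box(P,.48,.7,-.12,.08,.13,.17)&(C.min(1)>90);Q=P[b]
    co=np.zeros(3);g=np.ones(len(Q),bool)
    for _ in range(5):
        co,*_=np.linalg.lstsq(np.c_[Q[g][:,:2],np.ones(g.sum())],Q[g][:,2],rcond=None);g=abs(Q@np.r_[co[:2],-1]+co[2])<.005
    print(f,rect(Q[g]),co.round(4),Q[g].mean(0))
    b=box(P,.43,.51,-.12,.08,.045,.07)&(C[:,0]>C[:,2]*1.8);Q=P[b];print(rect(Q))
E
```

```text
[ 0.04896967 -0.02264746 -0.49004077] [ 0.5742217  -0.01604738  0.13969537]
s14 [array([587., -17.]), array([102.3, 132.1]), np.float64(7.1)] [-0.0011  0.0094  0.1536] [ 0.58946471 -0.02920819  0.15265381]
[array([474.8, -31.5]), array([12.9, 46.1]), np.float64(4.2)]
c14 [array([597.2, -13.2]), array([ 90.4, 133.6]), np.float64(3.3)] [-0.0447 -0.0063  0.1772] [ 0.61411897 -0.01525383  0.14991529]
[array([475.5, -41.1]), array([12.2, 21.3]), np.float64(17.8)]
```

Emit:
{"fn": "drive_tool", "kwargs": {
  "deltas": [
    [0,-0.008,0.003,0],
    [0,-0.008,0.003,0],
    [0,-0.008,0.003,0]
  ]
}}

```text
t: 52.82
eef_pos: [0.5736, -0.0161, 0.1395]
ee_rot: [2.086, 2.349, 0.0]
wrist_force: [1.0, 1.2, -0.1]
width: 0.0128
grasp_force: 31.7
```

Emit:
{"fn": "drive_tool", "kwargs": {
  "deltas": [
    [0,0,0,0],
    [0,0,0,0],
    [0,0,0,0],
    [0,0,-0.1,0],
    [0,0,-0.3,0],
    [0,0,-0.6,0],
    [0,0,-1,0],
    [0,0,-1,0]
  ],
  "claw": 0.6
}}

```text
t: 53.82
eef_pos: [0.5756, -0.0165, 0.2439]
ee_rot: [2.082, 2.344, 0.006]
wrist_force: [0.3, -1.0, -0.1]
width: 0.051
grasp_force: 0.0
```

Emit:
{"fn": "drive_tool", "kwargs": {
  "deltas": [
    [0.3,0,0,0],
    [0.6,-0.1,0,0],
    [0.9,-0.2,0,0],
    [0.9,-0.2,0,0],
    [0.9,-0.2,0,0]
  ]
}}

```text
t: 54.45
eef_pos: [0.5432, 0.0706, 0.2393]
ee_rot: [2.086, 2.349, -0.0]
wrist_force: [0.9, 0.3, -0.0]
width: 0.051
grasp_force: 0.0
```

```bash
python3 - <<'E'
from fit import *
print(sense()['eef_pos'])
ims={}
for f,n in[('s15','side'),('c15','scene'),('w15','wrist')]:
    ims[n]=save(n,f)[0];P,C=pts([f]);b=box(P,.5,.68,-.12,.08,.13,.17)&(C.min(1)>80);Q=P[b]
    if len(Q)<50: continue
    co=np.zeros(3);g=np.ones(len(Q),bool)
    for _ in range(5):
        co,*_=np.linalg.lstsq(np.c_[Q[g][:,:2],np.ones(g.sum())],Q[g][:,2],rcond=None);g=abs(Q@np.r_[co[:2],-1]+co[2])<.005
    print(f,rect(Q[g]),co.round(4),Q[g].mean(0))
    b=box(P,.53,.62,-.12,.1,.172,.21)&(C.max(1)<95);Q=P[b];Q=Q[Q[:,2]>np.percentile(Q[:,2],97)-.008];print('handle',rect(Q),np.percentile(Q[:,2],97))
    b=box(P,.43,.51,-.12,.08,.045,.07)&(C[:,0]>C[:,2]*1.8);Q=P[b];print('grip',rect(Q))
blobs('s15','orange');blobs('s15','red')
cv2.imwrite('pics/v15.png',np.hstack([cv2.resize(ims['wrist'],(480,350)),cv2.resize(ims['side'][150:290,270:398],(320,350))])[:,:,::-1])
E
```

```text
[0.54315772 0.07058336 0.23933815]
s15 [array([586.2, -16.6]), array([103. , 131.4]), np.float64(6.2)] [0.0024 0.009  0.1512] [ 0.58498371 -0.0248782   0.15236827]
handle [array([574. , -20.3]), array([ 14.2, 110.8]), np.float64(6.3)] 0.20119367010479375
grip [array([474.5, -31.2]), array([12. , 46.7]), np.float64(5.8)]
c15 [array([585.5, -17.6]), array([108. , 134.4]), np.float64(6.5)] [-0.0123  0.0052  0.1576] [ 0.59807734 -0.02175986  0.15020204]
handle [array([575.2, -17.3]), array([ 15.2, 111.1]), np.float64(6.4)] 0.20107088680704993
grip [array([476.3, -39.1]), array([16.2, 29.4]), np.float64(20.0)]
w15 [array([583.7, -14.1]), array([107.2, 127.1]), np.float64(6.7)] [ 0.0046 -0.007   0.1491] [ 0.57427028 -0.00304539  0.15174455]
handle [array([572.9, -14. ]), array([ 13.8, 108.8]), np.float64(6.6)] 0.19982702091397422
grip [array([473.9, -25.3]), array([11.1, 37.6]), np.float64(6.2)]
s15 orange px [314. 233.] 67 zt 0.058 mean [ 0.4755 -0.0348  0.057 ] circ [ 0.4741 -0.0312] 0.021 rect [475.  -31.1] [10. 42.] 6.4
s15 red px [365. 106.] 41 zt 0.173 mean [0.7082 0.3423 0.1715] circ [0.7081 0.3472] 0.014 rect [709.4 346.8] [28. 15.] 65.5
s15 red px [299. 131.] 88 zt 0.086 mean [0.505  0.3754 0.0835] circ [0.506  0.3757] 0.019 rect [506. 378.] [33. 34.] 34.6
```

View pics/v15.png

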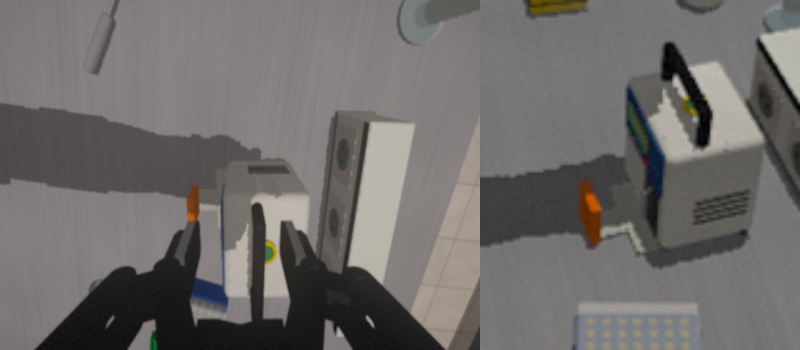

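The wrist and side views show the analyser level (slope about 0.003), with the plate grip in front and square. Now I'll go to the stop.

Emit:
{"fn": "drive_tool", "kwargs": {
  "deltas": [
    [0.3,0,0,0],
    [0.6,0,0,0],
    [0.9,0,0,0]
  ],
  "claw": 1
}}

```text
t: 54.98
eef_pos: [0.5328, 0.1602, 0.2393]
ee_rot: [-2.089, -2.347, 0.0]
wrist_force: [0.8, -0.4, 0.2]
width: 0.0853
grasp_force: 0.0
```

Emit:
{"fn": "drive_tool", "kwargs": {
  "deltas": [
    [0.3,0,0,0],
    [0.6,0,0,0],
    [0.9,0,0,0]
  ]
}}

```text
t: 55.35
eef_pos: [0.5223, 0.2498, 0.2393]
ee_rot: [2.088, 2.347, -0.0]
wrist_force: [-0.4, 0.3, 0.7]
width: 0.0858
grasp_force: 0.0
```

Emit:
{"fn": "drive_tool", "kwargs": {
  "deltas": [
    [0.3,0,0.2,0],
    [0.6,0,0.4,0],
    [0.9,0,0.6,0],
    [0.9,0,0.6,0],
    [0.9,0,0.6,0]
  ]
}}

```text
t: 55.98
eef_pos: [0.5118, 0.3383, 0.1797]
ee_rot: [2.087, 2.348, -0.0]
wrist_force: [0.0, -0.1, 0.5]
width: 0.0854
grasp_force: 0.0
```

```bash
python3 - <<'E'
from fit import *
s=sense();print(s['eef_pos'],s['ee_rot'],s['joint_pos'])
save('wrist','w16');save('side','s16');save('scene','c16')
for f in('w16','s16','c16'):blobs(f,'red',zmin=.07,zmax=.1);blobs(f,'yellow')
blobs('s16','orange');blobs('s16','blue')
E
```

```text
[0.51179225 0.33829454 0.17969224] [ 2.08713308e+00  2.34763637e+00 -2.12803064e-04] [ 4.53492473e-01  3.94139368e-01  1.18246358e-01  1.29490236e+00
 -3.58201613e-04  1.90694142e+00]
w16 red px [316. 138.] 1474 zt 0.084 mean [0.5031 0.385  0.0828] circ [0.5033 0.3829] 0.02 rect [502.8 382.9] [38. 38.] 7.3
w16 yellow px [317. 132.] 4213 zt 0.057 mean [0.5032 0.3889 0.0559] circ [0.5035 0.3832] 0.051 rect [503.5 382.7] [76. 75.] 89.1
s16 red px [299. 130.] 82 zt 0.086 mean [0.504  0.3758 0.0836] circ [0.5045 0.3769] 0.018 rect [504.4 376.1] [33. 33.] 85.5
s16 yellow px [299. 143.] 442 zt 0.059 mean [0.4926 0.3635 0.0571] circ [0.5047 0.3772] 0.051 rect [503.6 381.3] [75. 81.] 0.8
c16 red px [408. 159.] 65 zt 0.083 mean [0.5088 0.376  0.0809] circ [0.5075 0.379 ] 0.02 rect [505.7 378.7] [35. 37.] 39.9
c16 yellow px [407. 170.] 408 zt 0.056 mean [0.5219 0.3625 0.054 ] circ [0.5079 0.3777] 0.047 rect [506.9 378.3] [77. 74.] 87.0
c16 yellow px [342. 206.] 25 zt 0.156 mean [ 0.5923 -0.021   0.1538] circ [ 0.587  -0.0169] 0.014 rect [587.6 -18.7] [26. 21.] 29.9
s16 orange px [313. 228.] 54 
[... 190 characters left out ...]
13 rect [238.4 569.3] [26. 11.] 87.5
s16 blue px [338. 210.] 137 zt 0.148 mean [ 0.5336 -0.0318  0.1471] circ [ 0.5335 -0.0235] 0.055 rect [533.1 -23.5] [  5. 109.] 6.6
s16 blue px [333. 306.] 502 zt 0.045 mean [ 0.4771 -0.2551  0.0436] circ [ 0.4797 -0.2542] 0.058 rect [ 479.5 -255.4] [  8. 116.] 79.7
s16 blue px [377. 335.] 551 zt 0.064 mean [ 0.5517 -0.3595  0.0616] circ [ 0.5524 -0.3577] 0.03 rect [ 552.1 -359. ] [56. 54.] 9.0
s16 blue px [335. 337.] 557 zt 0.063 mean [ 0.4617 -0.3483  0.0617] circ [ 0.4624 -0.3466] 0.029 rect [ 461.7 -346.7] [56. 54.] 76.7
s16 blue px [388. 366.] 649 zt 0.063 mean [ 0.554  -0.4298  0.0612] circ [ 0.555  -0.4286] 0.029 rect [ 554.7 -428.7] [57. 56.] 18.0
```

Emit:
{"fn": "drive_tool", "kwargs": {
  "deltas": [
    [0.2,-0.027,0.1,0],
    [0.433,-0.027,0.3,0],
    [0.433,-0.027,0.6,0],
    [0.433,-0.027,0.8,0],
    [0.433,-0.027,0.8,0]
  ]
}}

```text
t: 56.75
eef_pos: [0.501, 0.3819, 0.0961]
ee_rot: [-2.084, -2.349, 0.008]
wrist_force: [-0.0, -0.6, -0.9]
width: 0.0851
grasp_force: 0.0
```

Emit:
{"fn": "drive_tool", "kwargs": {
  "deltas": [
    [0,0,0.25,0],
    [0,0,0.5,0],
    [0,0,0.7,0],
    [0,0,0.77,0],
    [0,0,0.77,0]
  ]
}}

```text
t: 57.38
eef_pos: [0.5035, 0.3821, 0.0227]
ee_rot: [-2.086, -2.349, -0.0]
wrist_force: [-0.1, 0.6, 0.5]
width: 0.0851
grasp_force: 0.0
```

Emit:
{"fn": "drive_tool", "kwargs": {
  "deltas": [
    [0,0,0,0],
    [0,0,0,0],
    [0,0,0,0],
    [0,0,0,0],
    [0,0,0,0],
    [0,0,0,0]
  ],
  "claw": 0,
  "grip_force": 35
}}

```text
t: 58.12
eef_pos: [0.5037, 0.382, 0.0235]
ee_rot: [2.086, 2.348, 0.002]
wrist_force: [-2.0, -0.2, 5.2]
width: 0.039
grasp_force: 35.1
```

Emit:
{"fn": "drive_tool", "kwargs": {
  "deltas": [
    [0,0,-0.01,0.07],
    [0,0,-0.02,0.14],
    [0,0,-0.03,0.21],
    [0,0,-0.045,0.28],
    [0,0,-0.06,0.34],
    [0,0,-0.08,0.4],
    [0,0,-0.08,0.42],
    [0,0,-0.08,0.42]
  ]
}}

```text
t: 59.12
eef_pos: [0.5032, 0.3819, 0.0299]
ee_rot: [-2.71, -1.588, 0.001]
wrist_force: [0.8, 2.8, -5.6]
width: 0.0387
grasp_force: 38.0
```

Emit:
{"fn": "drive_tool", "kwargs": {
  "deltas": [
    [0,0,0,0],
    [0,0,0,0],
    [0,0,0,0],
    [0,0,0,0],
    [0,0,-0.3,0],
    [0,0,-0.6,0],
    [0,0,-1,0],
    [0,0,-1,0]
  ],
  "claw": 1
}}

```text
t: 60.12
eef_pos: [0.5058, 0.383, 0.1347]
ee_rot: [2.711, 1.587, 0.012]
wrist_force: [0.7, 0.2, -0.8]
width: 0.0854
grasp_force: 0.0
```

```bash
python3 - <<'E'
from fit import *
im,_=save('side','s17');save('wrist','w17')
for f in('w17','s17'):blobs(f,'red',zmin=.07,zmax=.1)
blobs('s17','orange');blobs('s17','blue');print(sense()['eef_pos'],sense()['t'])
E
```

```text
w17 red px [318. 210.] 1518 zt 0.093 mean [0.5044 0.385  0.0911] circ [0.5038 0.3842] 0.019 rect [503.9 384.4] [36. 37.] 33.4
s17 red px [299. 128.] 83 zt 0.094 mean [0.5035 0.3761 0.0916] circ [0.5066 0.3789] 0.021 rect [504.9 377.2] [33. 33.] 10.9
s17 orange px [313. 228.] 55 zt 0.059 mean [ 0.4752 -0.0301  0.0561] circ [ 0.4756 -0.031 ] 0.023 rect [475.2 -31. ] [11. 46.] 6.6
s17 blue px [214. 110.] 54 zt 0.086 mean [0.2368 0.5616 0.0853] circ [0.2349 0.5717] 0.018 rect [238.4 571.5] [36. 11.] 87.5
s17 blue px [338. 210.] 133 zt 0.148 mean [ 0.5333 -0.0272  0.1473] circ [ 0.5324 -0.0231] 0.055 rect [532.5 -23.1] [  5. 109.] 7.2
s17 blue px [333. 306.] 494 zt 0.045 mean [ 0.4792 -0.2556  0.0439] circ [ 0.48   -0.2527] 0.058 rect [ 479.5 -255.2] [  7. 116.] 79.3
s17 blue px [377. 335.] 548 zt 0.064 mean [ 0.5517 -0.3597  0.0617] circ [ 0.5528 -0.3581] 0.029 rect [ 551.2 -359.3] [55. 54.] 73.6
s17 blue px [335. 337.] 558 zt 0.063 mean [ 0.4613 -0.3478  0.0616] circ [ 0.4619 -0.347 ] 0.029 rect [ 461.6 -346.7] [57. 54.] 76.9
s17 blue px [387. 366.] 652 zt 0.063 mean [ 0.5543 -0.4296  0.0614] circ [ 0.5537 -0.4288] 0.03 rect [ 554.8 -429. ] [56. 56.] 19.3
[0.50370075 0.38172353 0.13084414] 60.225
```

View pics/s17.png

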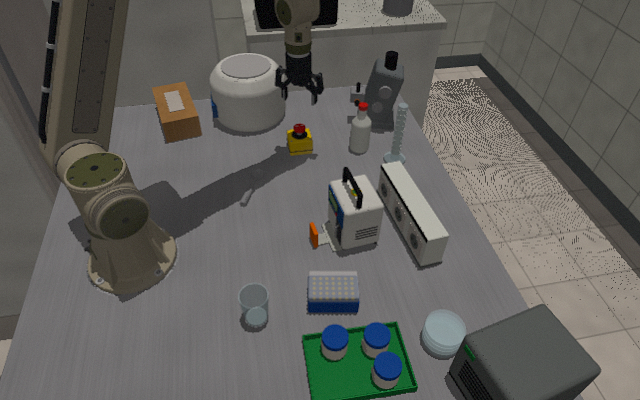

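The side view shows the stop head up at (299,128), three jars upright in the tray, and the analyser level with the plate under its front at (318,235). The gripper is clear of everything, so I'm handing in.

```bash
python3 -c "
from plant import *
print(job_done())"
```

```text
the job is handed in; nothing more can be done
None
```

I handed the job in at about 60 s of the 210 s, with all steps done in order; my last camera checks showed the stop head up, the three jars that were present upright in the tray, and the analyser level on the plate where it had stood, but the hand-in call returned no verdict.

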